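Hang the sample bin and shelve the sealed jars

ROBOT

A 7-joint arm with a two-finger parallel gripper is mounted at the origin on the work surface. World frame = base frame: x ahead of the robot, y to its left, z up, the work surface at z = 0. Lengths are in m, angles in rad, forces in N, time in s.
With the tool pointing down it reaches from about 0.4 to 0.75 m from the base axis. Payload 19.5 kg.
Tool frame: the origin (TCP) lies at the very end of the fingers, on their centre line; the grasp point (between the pads) lies 19 mm behind it (r.hold_point_z is the distance from the TCP to the grasp point, in m); z points along the fingers, y is the line along which they close (so a half turn about z gives the same grasp; the last joint's range is limited). The gripper opens to 85 mm and grips with 20 to 120 N. Pads are 22 mm wide; open, the fingers measure 114 mm over their backs; the gripper's body (76 mm by 85 mm) begins 54 mm behind the grasp point. The pads swing forward as they close: fully open they stand 13 mm farther back than shut.
Start: joints at [1.071, 0.707, -0.028, 1.485, 0.022, 0.951, -0.075], TCP at [0.254, -0.516, 0.231] pointing down, gripper open.
Joint ranges: [-2.71, 2.71], [-0.32, 2.16], [-1.57, 1.52], [0, 2.45], [-1.46, 4.6], [0, 2.02], [-2.83, 2.83]. Speed limits (rad/s): [1.89, 1.89, 2.57, 2.57, 3.01, 3.01, 3.01].

INTERFACE

Orientations are given as a rotation vector (axis times angle).
In Python, from plant import sense, eyes, workorder, r gives the robot as it stands.
- The arm moves only by the tool step_arm, never from a script. Its argument "series" is a list of rows, each an object with "dr": the turn, a rotation vector about the tool's x, y, z in degrees, a list of three; "dp": the shift along the tool's x, y, z in mm, a list of three; "gripper": the closure in counts, from 0 (fully open) to 255 (shut). In form: [{"dr": [ax, ay, az], "dp": [tx, ty, tz], "gripper": gripper}, ...]. A call has 1 to 12 rows; each row is the pose to reach, as a shift and turn from the pose commanded when the call began, along the tool's axes at that moment; what a row does not reach only later rows make up. A row lasts 1/10 s, in which the tool goes at most 50 mm and 8.59 degrees, less where a joint would pass 70% of its speed; a pose out of reach is approached as far as the arm can. A call with a gripper value outside its range is refused whole. The fingers move at their own pace and stop on an object; "newtons" is the grip in N (left out, the last holds). Time passes only in rows, so rows that repeat a pose let the fingers close. It gives the time, the measured TCP pose, the force, the opening and the grip force at its end, in the units of the state.
- sense(): the state, without advancing time (a new reading comes with each control period).
- eyes.get_image(name): name is "side" or "top"; returns a dict with "color" (480x640x3 uint8, red, green, blue), "fx", "fy", "cx", "cy" (pixels), "D" ([k1, k2, p1, p2, k3] as OpenCV has them; the pictures are not rectified), "extrinsics" (4x4, takes a point from world to camera coordinates). Camera axes: x right, y down, z forward; pixel columns grow to the right and rows downward; lengths in m; the calibration is good to about 2 mm. A picture is of the moment at which its call begins. There is no depth.
- workorder.finish_job(): hands the job in; it is judged then, once.
Trained networks look in the newest picture that a camera, given by its name, has taken for a name from the list of things; names that differ only in an ending like _2 or _b are one class to them, and where a whole thing is asked for, a point or a joint stands for the part that bears it (a point fixed in the world has none). Each returns a list of dicts, best first, with "conf" (0 to 1); they miss things now and then, are a little off and sometimes report something else, mostly with a low value. They report only what shows in the picture. A call takes as long as a camera call. They do not tell look-alikes from the thing itself.
- eyes.masks_of(camera, thing): "region" (480x640 bool, what is visible of it) and "xy" ([column, row] in pixels, amid what is visible of it).
The state is a dict: "clock": time; "joint_pos": joint angles; "qd": joint speeds; "effort": joint torques, N m; "eef_pos": TCP position; "orientation": TCP orientation; "wrist_force": force on the tool from outside, world axes, zero at the start; "ft_torque": the same for the moment, N m; "width": opening from 0.0 (shut) to 1.0 (fully open); "gripper_force": force on a finger pad.
Only numpy, scipy, OpenCV 4.12 (cv2) and the standard library are available. Lean on these libraries where they do the work, as an engineer would, in place of code of your own. Each camera call takes 0.05 s, during which the arm holds its last target. There are 200 camera calls.

TASK

First lift the empty grey bin by the plate in its middle, over the top rail of the louvered panel, and let it down so that its lip catches fully over the rail and it hangs level near the middle of the panel. Then press the blue lid of every white sample jar on the bench fully home and stand the jar upright in the hanging bin; no jar goes into the bin before its lid is home. Leave the beaker and the red-capped bottle among the jars standing where they are.

Things in the scene. Friction and masses are not known exactly. Their poses are not given: they have to be found in the camera images.
- panel: Fixed grey louvered panel on a flat foot on the bench, 360 mm long, 170 mm high. Origin: middle of the underside of its 8 mm upright sheet (x -4 to +4 mm). x is level and points to its back (three slanted louvers, below 105 mm, are on the -x front), y along its length, z up. Above 100 mm both sides of the sheet are free.
- rail (a point): Middle of the top edge of the panel's steel rail, 170 mm above the bench. The rail is the top 30 mm of the sheet: 8 mm thick (x -4 to +4 mm), 360 mm long along y; nothing stands above it. Axes as the panel's.
- bin: Loose grey plastic bin, 0.22 to 0.34 kg, upright on the bench at first. Origin: centre of its underside. Outside 100 mm (x) by 280 mm (y); floor and walls 4 mm; front (-x) and end walls 45 mm high, back (+x) wall 55 mm with a lip along its top. The plate across its middle parts it into two compartments, each y 6 to 136 mm from the middle and 92 mm in x.
- bin_grip (a point): Middle of the top of the bin's upright grip plate, 100 mm above the bin's origin. The plate is 12 mm thick along y and 70 mm long along x, near the bin's balance point: pinch it from above along the bin's y. Axes as the bin's.
- bin_lip (a point): Top middle of the lip's slot: 56 mm behind (+x) and 55 mm above the bin's origin, on the lip's underside (lip top z 60). Slot from the back wall's face (x 50) to a down-turned flange sloping backwards: 12 mm wide at the top, 22 at its mouth (z 29); outermost x 77. Hangs when the rail is up in the slot, this point at rail, +x along the panel's +x.
- jar1: White sample jar with a blue snap lid, standing upright (0.13 to 0.26 kg, heavy at the foot); three or four jars, all alike, are present. Origin: centre of its underside, z up. Body 52 mm diameter, 76 mm high, then a 40 mm neck. The blue lid is 53 mm across and 22 mm high; the lid's top is 100 mm above the jar's underside when home and up to 108 mm when not. Grip it across lid and body from above.
- jar1_lid (a joint): How far the lid of jar1 is pushed down, m: 0 = standing 8 mm proud with a gap below it, 0.008 = fully home. Stiff friction fit: it moves only under a push of more than about 7 N from above, stays where left, and stops hard at the end.
- jar2: White sample jar with a blue snap lid, standing upright (0.13 to 0.26 kg, heavy at the foot); three or four jars, all alike, are present. Origin: centre of its underside, z up. Body 52 mm diameter, 76 mm high, then a 40 mm neck. The blue lid is 53 mm across and 22 mm high; the lid's top is 100 mm above the jar's underside when home and up to 108 mm when not. Grip it across lid and body from above.
- jar2_lid (a joint): How far the lid of jar2 is pushed down, m: 0 = standing 8 mm proud with a gap below it, 0.008 = fully home. Stiff friction fit: it moves only under a push of more than about 7 N from above, stays where left, and stops hard at the end.
- jar3: White sample jar with a blue snap lid, standing upright (0.13 to 0.26 kg, heavy at the foot); three or four jars, all alike, are present. Origin: centre of its underside, z up. Body 52 mm diameter, 76 mm high, then a 40 mm neck. The blue lid is 53 mm across and 22 mm high; the lid's top is 100 mm above the jar's underside when home and up to 108 mm when not. Grip it across lid and body from above.
- jar3_lid (a joint): How far the lid of jar3 is pushed down, m: 0 = standing 8 mm proud with a gap below it, 0.008 = fully home. Stiff friction fit: it moves only under a push of more than about 7 N from above, stays where left, and stops hard at the end.
- jar4: White sample jar with a blue snap lid, standing upright (0.13 to 0.26 kg, heavy at the foot); three or four jars, all alike, are present. Origin: centre of its underside, z up. Body 52 mm diameter, 76 mm high, then a 40 mm neck. The blue lid is 53 mm across and 22 mm high; the lid's top is 100 mm above the jar's underside when home and up to 108 mm when not. Grip it across lid and body from above.
- jar4_lid (a joint): How far the lid of jar4 is pushed down, m: 0 = standing 8 mm proud with a gap below it, 0.008 = fully home. Stiff friction fit: it moves only under a push of more than about 7 N from above, stays where left, and stops hard at the end.
- beaker: Glass beaker, 68 mm across, 90 mm high, among the jars; bystander. Origin: centre of its underside.
- reagent: White reagent bottle with a red screw cap, 58 mm across, 125 mm high, among the jars; bystander. Origin: centre of its underside.
There are look-alikes about, which are no part of the job. Leave any yellow look-alike of the jar3 alone.

How it is judged:
By the outcome, as a careful person would: the job done as asked, in the order asked, and still so for the second after the job is handed in, with the robot touching nothing.
Of jar1, jar2, jar3, jar4 only 3 to 4 are there at a start; the rules pass over those that are not, and their reading is None.
At some moment in a run one of jar1, jar2, jar3, jar4 may be knocked a few centimetres aside while the robot is not near it.
It also fails if it takes over 208 s, if anything falls off the work surface, if the arm or the gripper's body presses on something with over 40 N, if the wrist force passes 120 N, or if a joint passes its speed limit or range.

## Working session

There is one attempt and no reset: what is moved stays moved. The work goes in short steps, Python scripts to look and compute and a tool call to move; the robot and the scene stay as the last step left them, time stands still between calls to the robot, and variables do not carry over. Pictures are saved under pics/ and viewed, at most 14 in all, crops included, and the job is handed in when it is done.

Besides the shell and the picture viewer there is one more tool, called after "Emit:" as name(argument=value, ...) on one line, values as JSON. step_arm: Moves the arm, as the interface text tells. Its arguments: {"type":"object","properties":{"series":{"type":"array"},"newtons":{"type":"number"}},"required":["series"]}

```bash
mkdir -p pics; ls; python3 - <<'E'
from plant import sense, eyes, workorder, r
import cv2,numpy as np
s=sense();print({k:np.round(v,3) for k,v in s.items()}, r.hold_point_z)
for n in("top","side"):
    im=eyes.get_image(n);cv2.imwrite(f"pics/{n}0.png",im["color"][:,:,::-1])
    print(n,im["fx"],im["fy"],im["cx"],im["cy"],im["D"]);print(np.round(im["extrinsics"],4).tolist())
E
```

```text
pics
{'clock': np.float64(0.0), 'joint_pos': array([ 1.071,  0.707, -0.028,  1.485,  0.022,  0.951, -0.076]), 'qd': array([ 0.001, -0.   , -0.001, -0.   , -0.001,  0.   , -0.   ]), 'effort': array([ 0.0000e+00, -8.8320e+01,  1.2350e+00, -2.3616e+01,  1.7000e-02,
        6.0000e-03, -0.0000e+00]), 'eef_pos': array([ 0.254, -0.516,  0.231]), 'orientation': array([-3.059, -0.713,  0.   ]), 'wrist_force': array([ 1.441, -0.561, -0.085]), 'ft_torque': array([-0.049,  0.06 ,  0.06 ]), 'gripper_force': np.float64(0.0), 'width': np.float64(1.0)} 0.0187
top 554.2750043276964 554.2750043276964 314.0886769324517 244.81373402227607 [-0.17471238  0.          0.          0.          0.        ]
[[0.0257, -0.9995, -0.0177, -0.023], [-0.9966, -0.0242, -0.0793, 0.4477], [0.0788, 0.0197, -0.9967, 1.4657], [0.0, 0.0, 0.0, 1.0]]
side 441.42935749022456 441.42935749022456 318.42612558022466 241.30555803882092 [-0.10337401  0.          0.          0.          0.        ]
[[-0.9348, -0.355, 0.0091, 0.4337], [-0.2371, 0.6046, -0.7604, 0.238], [0.2645, -0.713, -0.6493, 0.9471], [0.0, 0.0, 0.0, 1.0]]
```

View pics/top0.png

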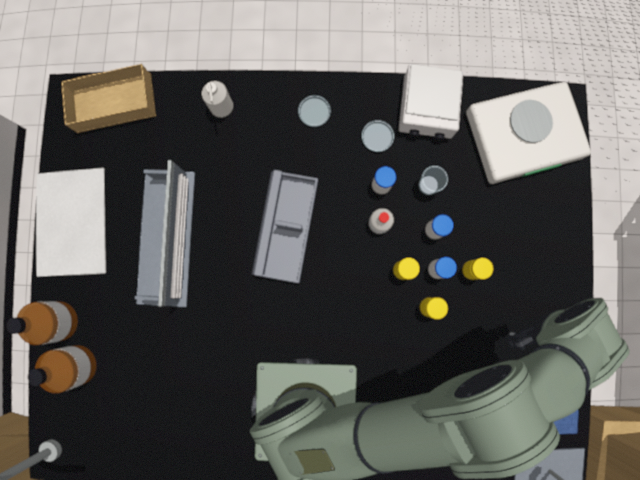

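View pics/side0.png

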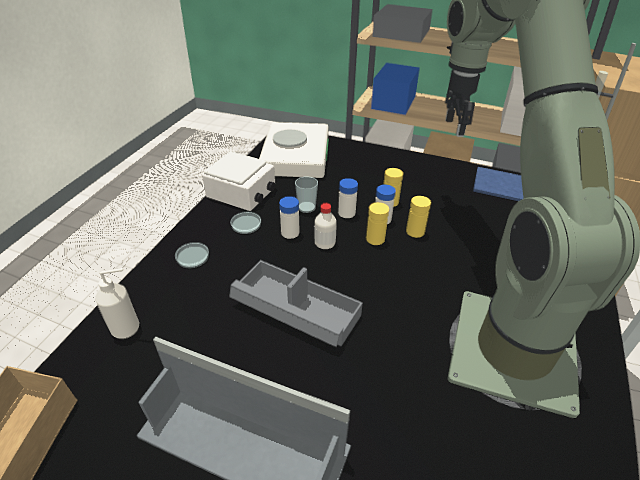

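The top view shows the panel's rail at about (175,235), the bin at (286,227), and blue lids at (385,177), (442,226) and (445,267). The red-capped bottle is at (381,220), the beaker at (433,180), and there are three yellow look-alikes. I'll zoom in on the bin and panel next.

```bash
cat > h.py <<'E'
import numpy as np,cv2
from plant import sense,eyes,workorder,r
from scipy.spatial.transform import Rotation as R
def cam(im):
    K=np.array([[im["fx"],0,im["cx"]],[0,im["fy"],im["cy"]],[0,0,1]]);return K,np.array(im["D"]),np.array(im["extrinsics"])
def proj(im,P):
    K,D,E=cam(im);return cv2.projectPoints(np.array(P,float).reshape(-1,3),cv2.Rodrigues(E[:3,:3])[0],E[:3,3],K,D)[0].reshape(-1,2)
def at_z(im,px,z):
    K,D,E=cam(im);u=cv2.undistortPoints(np.array(px,float).reshape(-1,1,2),K,D).reshape(-1,2)
    d=np.c_[u,np.ones(len(u))]@E[:3,:3];c=-E[:3,:3].T@E[:3,3]
    return c+d*((z-c[2])/d[:,2])[:,None]
def blob(im,kind,amin=40):
    h=cv2.cvtColor(im["color"],cv2.COLOR_RGB2HSV);lo,hi={"blue":((100,120,80),(120,255,255)),"red":((170,120,80),(180,255,255)),"yellow":((20,120,80),(35,255,255))}[kind]
    n,l,st,c=cv2.connectedComponentsWithStats(cv2.inRange(h,lo,hi))
    return [(c[i],st[i]) for i in range(1,n) if st[i][4]>=amin]
E
python3 - <<'E'
from h import *
t=eyes.get_image("top");s=eyes.get_image("side")
for n in("bin","panel","beaker","reagent","jar1"):
    for m in eyes.masks_of("top",n)[:6]:
        print(n,round(m["conf"],2),np.round(m["xy"]),m["region"].sum(), cv2.minAreaRect(np.argwhere(m["region"])[:,::-1].astype(np.float32)))
for k in("blue",):
    for c,st in blob(t,k): print(k,np.round(c),st,at_z(t,[c],.105).round(3))
    for c,st in blob(s,k): print("side",k,np.round(c),st,at_z(s,[c],.097).round(3))
print("beaker,reag",at_z(t,[[383,218]],.125).round(3),at_z(t,[[433,180]],.05).round(3))
c=cv2.resize(t["color"][140:320,120:330],None,fx=3.3,fy=3.3,interpolation=cv2.INTER_CUBIC)[:,:,::-1]
cv2.imwrite("pics/c1.png",c)
c=cv2.resize(s["color"][250:480,130:370],None,fx=2.6,fy=2.6,interpolation=cv2.INTER_CUBIC)[:,:,::-1]
cv2.imwrite("pics/c2.png",c)
E
```

```text
bin 0.84 [282. 230.] 5037 ((284.97149658203125, 226.49496459960938), (48.544029235839844, 106.53040313720703), 10.007980346679688)
bin 0.17 [386. 180.] 372 ((385.0, 177.5), (21.0, 20.0), 90.0)
panel 0.72 [166. 238.] 6874 ((165.7447967529297, 233.13165283203125), (51.7020149230957, 146.48902893066406), 4.316027641296387)
beaker 0.56 [435. 177.] 587 ((433.3793029785156, 180.5517120361328), (24.511783599853516, 29.339862823486328), 21.801410675048828)
reagent 0.94 [379. 221.] 508 ((381.0, 220.5), (25.0, 24.0), 90.0)
jar1 0.85 [477. 268.] 508 ((476.9878234863281, 268.3902587890625), (20.65069580078125, 28.38090705871582), 83.6598129272461)
jar1 0.75 [384. 183.] 493 ((383.4000244140625, 180.1999969482422), (20.57182502746582, 28.621667861938477), 26.56505012512207)
jar1 0.74 [434. 309.] 458 ((434.0, 307.5), (19.0, 26.0), 90.0)
jar1 0.64 [438. 227.] 443 ((439.300048828125, 226.60003662109375), (19.230182647705078, 26.832815170288086), 63.43495178222656)
jar1 0.6 [445. 269.] 494 ((442.3000183105469, 268.4000244140625), (21.187259674072266, 27.51181411743164), 71.56504821777344)
jar1 0.59 [404. 268.] 418 ((405.5, 267.5), (19.0, 25.0), 90.0)
blue [385. 176.] [374 166  23  22 381] [[ 0.621 -0.191  0.105]]
blue [443. 225.] [432 214  22  23 388] [[ 0.5   -0.338  0.105]]
blue [446. 267.] [435 256  22  23 387] [[ 0.393 -0.348  0.105]]
blue [569. 425.] [558 415  21  19 183] [[-0.01  -0.686  0.105]]
side blue [394.  88.] [ 371   63   48   51 1905] [[ 0.55  -1.129  0.097]]
side blue [348. 186.] [339 178  19  16 254] [[ 0.502 -0.338  0.097]]
side blue [385. 192.] [376 184  19  17 255] [[ 0.396 -0.345  0.097]]
side blue [289. 204.] [279 196  20  18 293] [[ 0.623 -0.192  0.097]]
beaker,reag [[ 0.511 -0.184  0.125]] [[ 0.626 -0.324  0.05 ]]
```

View pics/c1.png

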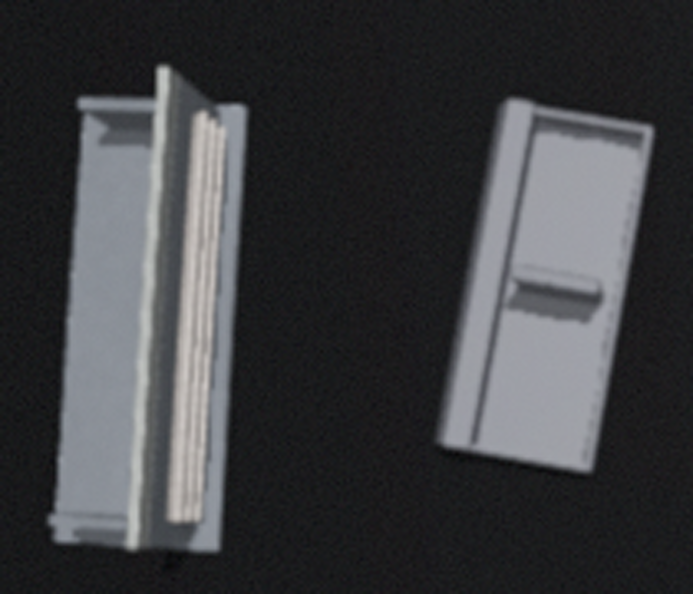

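View pics/c2.png

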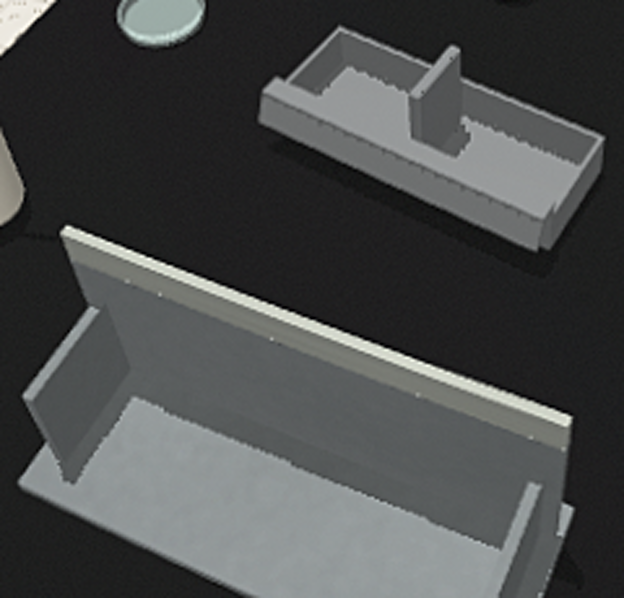

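The lip is on the bin's left side in the picture, which is world +y and faces the panel. The louvers face -y. So bin and panel +x both point roughly along world +y. Next I'll compute poses from the corners.

```bash
cat >> h.py <<'E'
def tri(pairs):  # [(im,px),...] -> least squares point
    A=np.zeros((3,3));b=np.zeros(3)
    for im,px in pairs:
        p0=at_z(im,[px],0.)[0];p1=at_z(im,[px],.3)[0];d=(p1-p0)/np.linalg.norm(p1-p0);M=np.eye(3)-np.outer(d,d);A+=M;b+=M@p0
    return np.linalg.solve(A,b)
def down(yaw): # tool z down, tool y axis at world angle yaw
    y=np.array([np.cos(yaw),np.sin(yaw),0]);z=np.array([0,0,-1.]);return np.c_[np.cross(y,z),y,z]
def go(pos,yaw,s=None):
    s=s or sense();Rc=R.from_rotvec(s["orientation"]).as_matrix()
    c=[down(y) for y in (yaw,yaw+np.pi)]
    for k in c:
        print("  dp",(Rc.T@(np.array(pos)-s["eef_pos"])*1000).round(1).tolist(),"dr",np.degrees(R.from_matrix(Rc.T@k).as_rotvec()).round(2).tolist())
E
python3 - <<'E'
from h import *
t=eyes.get_image("top");s=eyes.get_image("side")
T=lambda p:np.array(p)/3.3+[120,140]
S=lambda p:np.array(p)/2.6+[130,250]
for a,b in(((163,66),(66,228)),((133,548),(571,416))):
    print("rail",tri([(t,T(a)),(s,S(b))]).round(4),at_z(t,[T(a)],.17).round(4),at_z(s,[S(b)],.17).round(4))
F=at_z(t,[T((654,127)),T((592,470))],.045);print("front",F.round(4))
L=at_z(t,[T((502,99)),T((440,443))],.06);print("lip",L.round(4))
G=at_z(t,[T((515,270)),T((602,283))],.1);print("grip",G.round(4))
for p in((340,28),(603,138)): print("side front",at_z(s,[S(p)],.045).round(4))
for p in((416,94),(456,48)): print("side grip",at_z(s,[S(p)],.1).round(4))
q=sense();print(R.from_rotvec(q["orientation"]).as_matrix().round(3).tolist())
E
```

```text
rail [0.638  0.3495 0.1706] [[0.6385 0.3498 0.17  ]] [[0.638 0.349 0.17 ]]
rail [0.2792 0.3545 0.1724] [[0.2777 0.355  0.17  ]] [[0.2807 0.3535 0.17  ]]
front [[ 0.623  -0.0187  0.045 ]
 [ 0.3464  0.0236  0.045 ]]
lip [[0.6403 0.1033 0.06  ]
 [0.3642 0.1433 0.06  ]]
grip [[0.4979 0.0847 0.1   ]
 [0.4893 0.0174 0.1   ]]
side front [[ 0.6223 -0.0133  0.045 ]]
side front [[0.3487 0.0293 0.045 ]]
side grip [[0.4974 0.0872 0.1   ]]
side grip [[0.4871 0.0242 0.1   ]]
[[0.897, 0.442, -0.0], [0.442, -0.897, 0.0], [0.0, -0.0, -1.0]]
```

```bash
python3 - <<'E'
from h import *
go([.493,.054,.2],np.radians(-8.6))
E
```

```text
dp [466.1, -405.5, 31.3] dr [-0.01, -0.0, -55.17]
  dp [466.1, -405.5, 31.3] dr [-0.01, 0.01, 124.83]
```

Emit:
step_arm(series=[{"dr": [0,0,-5],"dp": [43,-37,3],"gripper": 0},{"dr": [0,0,-10],"dp": [85,-74,6],"gripper": 0},{"dr": [0,0,-15],"dp": [128,-111,9],"gripper": 0},{"dr": [0,0,-20],"dp": [170,-148,12],"gripper": 0},{"dr": [0,0,-25],"dp": [212,-184,15],"gripper": 0},{"dr": [0,0,-30],"dp": [254,-221,17],"gripper": 0},{"dr": [0,0,-35],"dp": [297,-258,20],"gripper": 0},{"dr": [0,0,-40],"dp": [339,-295,23],"gripper": 0},{"dr": [0,0,-45],"dp": [381,-332,26],"gripper": 0},{"dr": [0,0,-50],"dp": [424,-369,29],"gripper": 0},{"dr": [0,0,-55.2],"dp": [466,-405.5,31],"gripper": 0},{"dr": [0,0,-55.2],"dp": [466,-405.5,31],"gripper": 0}], newtons=60)

```text
clock: 1.75
eef_pos: [0.4863, 0.0389, 0.2012]
orientation: [2.378, 2.053, 0.0]
wrist_force: [1.4, -0.3, 0.3]
width: 1.001
gripper_force: 0.0
```

```bash
python3 - <<'E'
from h import *
go([.493,.054,.065],np.radians(-8.6))
t=eyes.get_image("top")
cv2.imwrite("pics/c3.png",cv2.resize(t["color"][120:340,170:400],None,fx=2.6,fy=2.6,interpolation=cv2.INTER_CUBIC)[:,:,::-1])
E
```

```text
dp [15.9, 4.4, 136.2] dr [0.02, -0.01, 0.22]
  dp [15.9, 4.4, 136.2] dr [0.01, 0.02, -179.78]
```

Emit:
step_arm(series=[{"dr": [0,0,0],"dp": [0,0,0],"gripper": 0},{"dr": [0,0,0],"dp": [0,0,0],"gripper": 0}])

```text
clock: 2.0
eef_pos: [0.4856, 0.0365, 0.2011]
orientation: [2.381, 2.049, -0.001]
wrist_force: [-1.1, -0.7, 0.2]
width: 0.997
gripper_force: 0.0
```

```bash
python3 - <<'E'
from h import *
print(sense()["eef_pos"]);go([.493,.054,.065],np.radians(-8.6))
E
```

```text
[0.48559544 0.03650086 0.20108182]
  dp [18.5, 4.7, 136.1] dr [-0.02, 0.03, 0.02]
  dp [18.5, 4.7, 136.1] dr [-0.04, -0.02, -179.98]
```

Emit:
step_arm(series=[{"dr": [0,0,0],"dp": [18.5,4.7,30],"gripper": 0},{"dr": [0,0,0],"dp": [18.5,4.7,70],"gripper": 0},{"dr": [0,0,0],"dp": [18.5,4.7,105],"gripper": 0},{"dr": [0,0,0],"dp": [18.5,4.7,136],"gripper": 0},{"dr": [0,0,0],"dp": [18.5,4.7,136],"gripper": 0},{"dr": [0,0,0],"dp": [18.5,4.7,136],"gripper": 255},{"dr": [0,0,0],"dp": [18.5,4.7,136],"gripper": 255},{"dr": [0,0,0],"dp": [18.5,4.7,136],"gripper": 255},{"dr": [0,0,0],"dp": [18.5,4.7,136],"gripper": 255},{"dr": [0,0,0],"dp": [18.5,4.7,136],"gripper": 255},{"dr": [0,0,0],"dp": [18.5,4.7,136],"gripper": 255},{"dr": [0,0,0],"dp": [18.5,4.7,136],"gripper": 255}], newtons=60)

```text
clock: 3.2
eef_pos: [0.4935, 0.0545, 0.0658]
orientation: [2.381, 2.048, 0.001]
wrist_force: [0.5, -0.9, 12.0]
width: 0.132
gripper_force: 59.7
```

```bash
python3 - <<'E'
from h import *
s=sense();print(s["eef_pos"],s["width"],s["gripper_force"]);t=eyes.get_image("side")
cv2.imwrite("pics/c4.png",cv2.resize(t["color"][200:400,190:420],None,fx=2.6,fy=2.6,interpolation=cv2.INTER_CUBIC)[:,:,::-1])
E
```

```text
[0.49346957 0.05446744 0.06581122] 0.13159830436868308 59.661515951156616
```

View pics/c4.png

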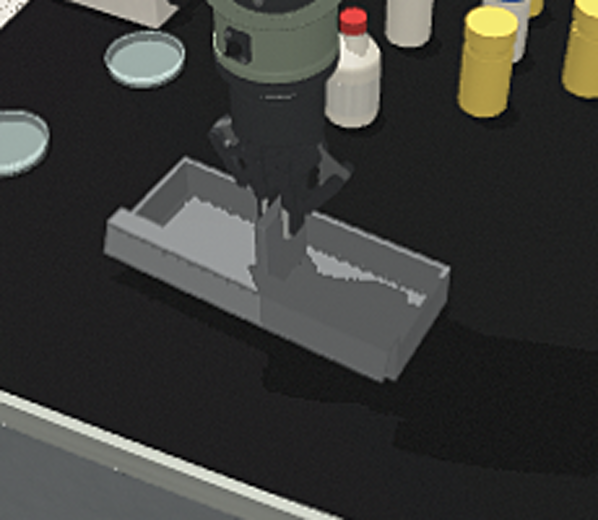

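Emit:
step_arm(series=[{"dr": [0,0,0],"dp": [0,0,-15],"gripper": 255},{"dr": [0,0,0],"dp": [0,0,-45],"gripper": 255},{"dr": [0,0,0],"dp": [0,0,-85],"gripper": 255},{"dr": [0,0,0],"dp": [0,0,-125],"gripper": 255},{"dr": [0,0,0],"dp": [0,0,-155],"gripper": 255},{"dr": [0,0,0],"dp": [0,0,-175],"gripper": 255},{"dr": [0,0,0],"dp": [0,0,-185],"gripper": 255},{"dr": [0,0,0],"dp": [0,0,-185],"gripper": 255}])

```text
clock: 4.05
eef_pos: [0.4933, 0.0545, 0.2507]
orientation: [2.381, 2.049, 0.001]
wrist_force: [-0.5, 0.0, -3.1]
width: 0.131
gripper_force: 58.8
```

```bash
python3 - <<'E'
from h import *
s=sense();print(s["eef_pos"],s["width"],s["gripper_force"],s["wrist_force"])
go([.4585,.292,.25],np.radians(-0.8))
E
```

```text
[0.49333957 0.05447572 0.25067616] 0.13133452955256825 58.82523536682129 [-0.50179025  0.04502257 -3.05166422]
  dp [229.7, -69.9, 0.7] dr [0.06, -0.02, -7.77]
  dp [229.7, -69.9, 0.7] dr [-0.02, -0.09, 172.23]
```

Emit:
step_arm(series=[{"dr": [0,0,-1],"dp": [15,-5,0],"gripper": 255},{"dr": [0,0,-2],"dp": [45,-14,0],"gripper": 255},{"dr": [0,0,-3.5],"dp": [80,-24,0],"gripper": 255},{"dr": [0,0,-5],"dp": [120,-37,0],"gripper": 255},{"dr": [0,0,-6],"dp": [160,-49,0],"gripper": 255},{"dr": [0,0,-7],"dp": [195,-59,0],"gripper": 255},{"dr": [0,0,-7.8],"dp": [220,-67,0],"gripper": 255},{"dr": [0,0,-7.8],"dp": [230,-70,0],"gripper": 255},{"dr": [0,0,-7.8],"dp": [230,-70,0],"gripper": 255},{"dr": [0,0,-7.8],"dp": [230,-70,0],"gripper": 255}])

```text
clock: 5.05
eef_pos: [0.4583, 0.2914, 0.2495]
orientation: [2.237, 2.205, -0.002]
wrist_force: [0.4, 0.2, -1.8]
width: 0.13
gripper_force: 58.8
```

```bash
python3 - <<'E'
from h import *
s=sense();print(s["eef_pos"],s["width"],s["gripper_force"],s["wrist_force"],s["orientation"])
a=eyes.get_image("top");b=eyes.get_image("side")
A=cv2.resize(a["color"][140:330,120:270],None,fx=2.6,fy=2.6,interpolation=cv2.INTER_CUBIC)[:,:,::-1]
B=cv2.resize(b["color"][220:480,120:370],(375,390),interpolation=cv2.INTER_CUBIC)[:,:,::-1]
c=np.zeros((494,770,3),np.uint8);c[:A.shape[0],:A.shape[1]]=A;c[:390,395:770]=B
cv2.imwrite("pics/c5.png",c)
E
```

```text
[0.45827886 0.29136461 0.24951101] 0.13031635369698705 58.826082944869995 [ 0.39708776  0.20650044 -1.77633238] [ 2.23691209e+00  2.20542640e+00 -2.09186149e-03]
```

View pics/c5.png

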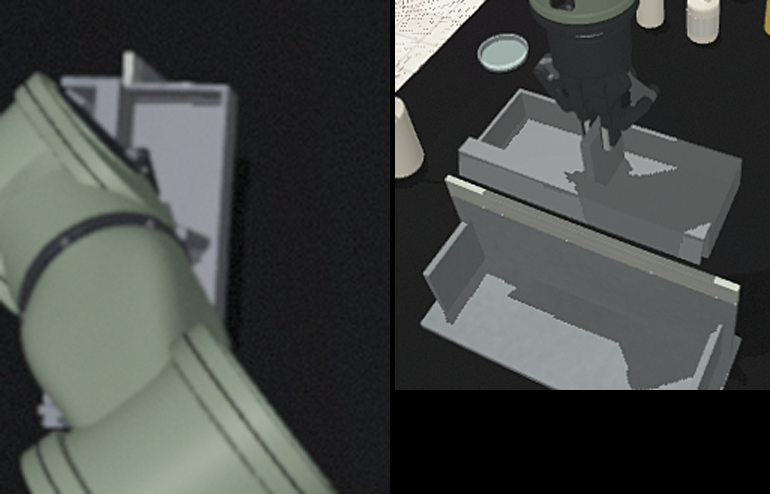

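```bash
python3 - <<'E'
from h import *
a=eyes.get_image("top");b=eyes.get_image("side")
S=lambda p:(np.array(p)-[395,0])/1.5+[120,220]
T=lambda p:np.array(p)/2.6+[120,140]
z=.2495-.0658
print("side front corners",at_z(b,[S((522,90)),S((742,159))],z+.045).round(4))
print("top front corner",at_z(a,[T((237,88))],z+.045).round(4))
bx=np.array([np.cos(np.radians(89.2)),np.sin(np.radians(89.2))]);by=np.array([-bx[1],bx[0]])
o=np.array([.4583,.2914])
P=lambda x,y,zz:[*(o+x*bx+y*by),z+zz]
print("pred",np.round([P(-.05,-.14,.045),P(-.05,.14,.045)],4))
# overlay model
img=b["color"][:,:,::-1].copy();img=cv2.resize(img,None,fx=3,fy=3,interpolation=cv2.INTER_CUBIC)
def line(p,q,c): 
    u=np.round(proj(b,[p,q])*3+1).astype(int);cv2.line(img,tuple(map(int,u[0])),tuple(map(int,u[1])),c,1)
line(P(-.05,-.14,.045),P(-.05,.14,.045),(0,0,255));line(P(-.05,.14,.045),P(.05,.14,.045),(0,0,255));line(P(-.05,-.14,.045),P(.05,-.14,.045),(0,0,255))
line(P(.046,-.14,.06),P(.046,.14,.06),(0,255,0));line(P(.077,-.14,.029),P(.077,.14,.029),(0,255,255))
line(P(.035,-.006,.1),P(-.035,-.006,.1),(255,0,255));line(P(.035,.006,.1),P(-.035,.006,.1),(255,0,255))
rm=np.array([.4587,.352])
for dx in(-.004,.004):
    e=[[*(rm+dx*bx+q*by),.17] for q in(-.18,.18)];line(*e,(255,255,0))
cv2.imwrite("pics/c6.png",img[810:1350,400:1120])
E
```

```text
side front corners [[0.5925 0.2407 0.2287]
 [0.3168 0.244  0.2287]]
top front corner [[0.5926 0.2299 0.2287]]
pred [[0.5976 0.2395 0.2287]
 [0.3176 0.2434 0.2287]]
```

View pics/c6.png

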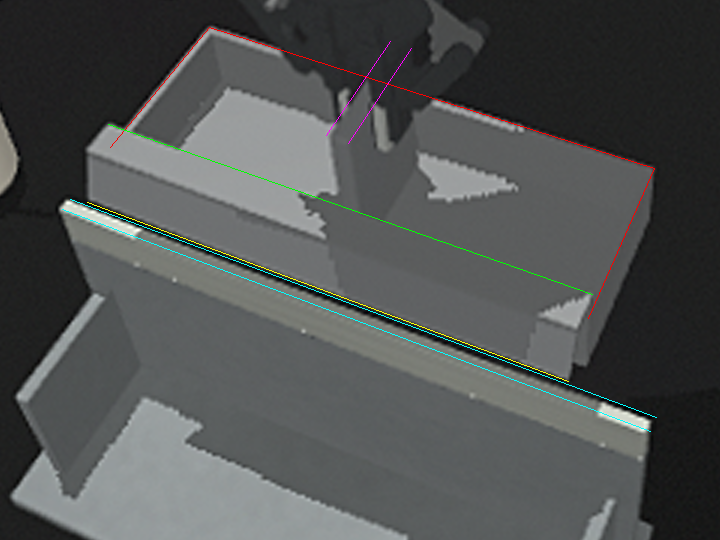

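Emit:
step_arm(series=[{"dr": [0,0,0],"dp": [1,0,10],"gripper": 255},{"dr": [0,0,0],"dp": [2,0,25],"gripper": 255},{"dr": [0,0,0],"dp": [3,0,38],"gripper": 255},{"dr": [0,0,0],"dp": [3,0,46],"gripper": 255},{"dr": [0,0,0],"dp": [3.5,0,52],"gripper": 255},{"dr": [0,0,0],"dp": [4,0,56],"gripper": 255},{"dr": [0,0,0],"dp": [4,0,58],"gripper": 255},{"dr": [0,0,0],"dp": [4,0,58],"gripper": 255}])

```text
clock: 6.05
eef_pos: [0.4583, 0.2964, 0.1922]
orientation: [-2.236, -2.206, -0.0]
wrist_force: [0.3, 0.0, -1.3]
width: 0.133
gripper_force: 58.7
```

```bash
python3 - <<'E'
from h import *
s=sense();print(s["eef_pos"],s["width"],s["gripper_force"],s["wrist_force"],s["ft_torque"])
b=eyes.get_image("side")
cv2.imwrite("pics/c7.png",cv2.resize(b["color"][270:480,130:370],None,fx=2.8,fy=2.8,interpolation=cv2.INTER_CUBIC)[:,:,::-1])
E
```

```text
[0.45831979 0.29635572 0.19217419] 0.13300459958423708 58.74038815498352 [ 0.30802581  0.00617879 -1.27857728] [-0.04498899  0.01649566 -0.06134613]
```

View pics/c7.png

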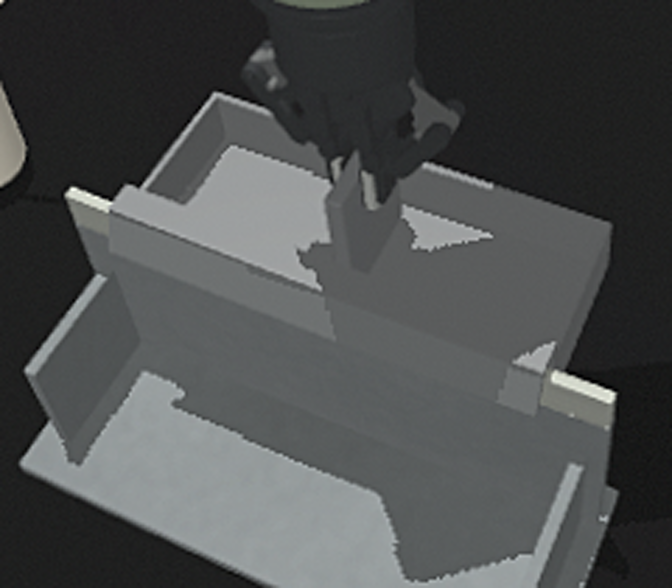

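The flange is behind the rail at both ends and the bin is level, so I'll lower it the rest of the way.

Emit:
step_arm(series=[{"dr": [0,0,0],"dp": [0,0,3],"gripper": 255},{"dr": [0,0,0],"dp": [0,0,6],"gripper": 255},{"dr": [0,0,0],"dp": [0,0,8],"gripper": 255},{"dr": [0,0,0],"dp": [0,0,9],"gripper": 255},{"dr": [0,0,0],"dp": [0,0,10],"gripper": 255},{"dr": [0,0,0],"dp": [0,0,11],"gripper": 255},{"dr": [0,0,0],"dp": [0,0,11],"gripper": 255}])

```text
clock: 6.8
eef_pos: [0.4583, 0.2963, 0.1811]
orientation: [-2.236, -2.206, 0.0]
wrist_force: [0.1, 0.3, -2.6]
width: 0.129
gripper_force: 58.8
```

Emit:
step_arm(series=[{"dr": [0,0,0],"dp": [0,0,1],"gripper": 255},{"dr": [0,0,0],"dp": [0,0,1],"gripper": 255},{"dr": [0,0,0],"dp": [0,0,1],"gripper": 255}])

```text
clock: 7.1
eef_pos: [0.4584, 0.2963, 0.1806]
orientation: [2.237, 2.206, 0.001]
wrist_force: [-2.9, -2.5, 6.8]
width: 0.129
gripper_force: 60.2
```

Emit:
step_arm(series=[{"dr": [0,0,0],"dp": [0,0,0],"gripper": 200},{"dr": [0,0,0],"dp": [0,0,0],"gripper": 100},{"dr": [0,0,0],"dp": [0,0,0],"gripper": 0},{"dr": [0,0,0],"dp": [0,0,0],"gripper": 0},{"dr": [0,0,0],"dp": [0,0,0],"gripper": 0},{"dr": [0,0,0],"dp": [0,0,-15],"gripper": 0},{"dr": [0,0,0],"dp": [0,0,-35],"gripper": 0},{"dr": [0,0,0],"dp": [0,0,-65],"gripper": 0},{"dr": [0,0,0],"dp": [0,0,-95],"gripper": 0},{"dr": [0,0,0],"dp": [-30,0,-100],"gripper": 0},{"dr": [0,0,0],"dp": [-70,0,-100],"gripper": 0},{"dr": [0,0,0],"dp": [-120,0,-100],"gripper": 0}])

```text
clock: 8.3
eef_pos: [0.4563, 0.176, 0.2802]
orientation: [-2.234, -2.209, -0.001]
wrist_force: [2.5, -0.2, -1.1]
width: 1.002
gripper_force: 0.0
```

```bash
python3 - <<'E'
from h import *
s=sense();print(s["eef_pos"],s["width"],s["wrist_force"])
a=eyes.get_image("top");b=eyes.get_image("side")
cv2.imwrite("pics/c8.png",cv2.resize(b["color"][270:480,130:370],None,fx=2.8,fy=2.8,interpolation=cv2.INTER_CUBIC)[:,:,::-1])
for im,n,z in((a,"top",.105),(b,"side",.097)):
    for c,st in blob(im,"blue"): print(n,np.round(c),st,at_z(im,[c],z).round(3))
E
```

```text
[0.45631028 0.17597802 0.28022781] 1.001798116699344 [ 2.47405613 -0.24727298 -1.14233991]
top [385. 176.] [374 166  23  22 382] [[ 0.621 -0.191  0.105]]
top [443. 225.] [432 214  22  23 388] [[ 0.5   -0.338  0.105]]
top [446. 267.] [435 256  22  23 387] [[ 0.393 -0.348  0.105]]
top [552. 396.] [ 526  358   55   78 2216] [[ 0.066 -0.636  0.105]]
side [394.  88.] [ 371   63   48   51 1904] [[ 0.55  -1.129  0.097]]
side [348. 186.] [339 178  19  16 252] [[ 0.502 -0.338  0.097]]
side [385. 192.] [376 184  19  17 256] [[ 0.396 -0.345  0.097]]
```

View pics/c8.png

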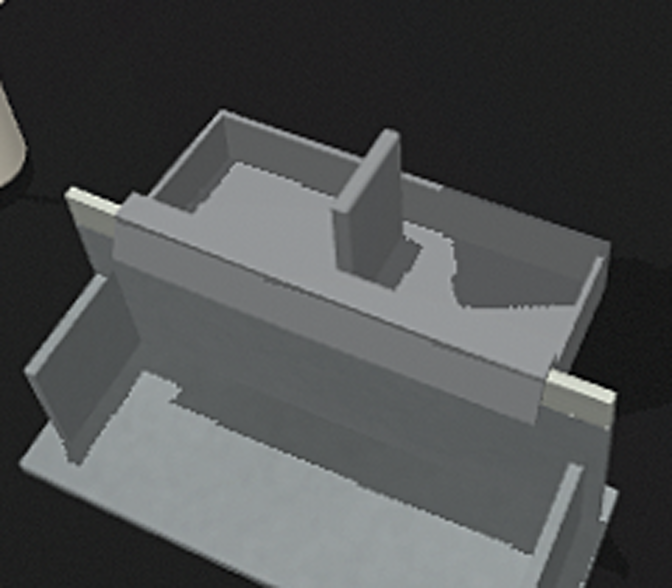

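```bash
python3 - <<'E'
from h import *
go([.501,-.338,.16],np.radians(-90.8))
a=eyes.get_image("top")
for c,st in blob(a,"yellow"): print(np.round(c),st,at_z(a,[c],.1).round(3))
E
```

```text
dp [-507.0, 54.2, 121.9] dr [0.15, 0.1, 89.63]
  dp [-507.0, 54.2, 121.9] dr [-0.1, 0.15, -90.37]
[407. 268.] [393 257  27  23 490] [[ 0.387 -0.248  0.1  ]]
[478. 269.] [463 257  31  23 574] [[ 0.391 -0.433  0.1  ]]
[434. 307.] [420 297  29  23 528] [[ 0.29 -0.32  0.1 ]]
```

Emit:
step_arm(series=[{"dr": [0,0,7],"dp": [-30,3,0],"gripper": 255},{"dr": [0,0,15],"dp": [-75,8,0],"gripper": 255},{"dr": [0,0,23],"dp": [-120,13,0],"gripper": 255},{"dr": [0,0,31],"dp": [-165,18,5],"gripper": 255},{"dr": [0,0,39],"dp": [-210,23,10],"gripper": 255},{"dr": [0,0,47],"dp": [-255,28,20],"gripper": 255},{"dr": [0,0,55],"dp": [-300,33,30],"gripper": 255},{"dr": [0,0,63],"dp": [-345,38,40],"gripper": 255},{"dr": [0,0,71],"dp": [-390,43,50],"gripper": 255},{"dr": [0,0,79],"dp": [-435,48,70],"gripper": 255},{"dr": [0,0,86],"dp": [-480,52,95],"gripper": 255},{"dr": [0,0,89.6],"dp": [-507,54,120],"gripper": 255}])

```text
clock: 9.65
eef_pos: [0.5041, -0.3337, 0.159]
orientation: [3.141, -0.019, 0.001]
wrist_force: [0.4, -0.2, -0.2]
width: 0.001
gripper_force: 0.0
```

Emit:
step_arm(series=[{"dr": [0,0,0],"dp": [0,0,0],"gripper": 255},{"dr": [0,0,0],"dp": [0,0,0],"gripper": 255}])

```text
clock: 9.85
eef_pos: [0.5042, -0.3306, 0.1595]
orientation: [-3.141, 0.009, 0.001]
wrist_force: [-0.6, -0.3, -0.4]
width: 0.003
gripper_force: 0.0
```

```bash
python3 - <<'E'
from h import *
s=sense();print(s["eef_pos"],s["width"],s["wrist_force"],s["joint_pos"].round(2) if hasattr(s["joint_pos"],"round") else s["joint_pos"])
a=eyes.get_image("top");b=eyes.get_image("side")
for im,n,z in((a,"top",.105),(b,"side",.097)):
    for c,st in blob(im,"blue"): print(n,np.round(c),st,at_z(im,[c],z).round(3))
go([.501,-.338,.12],np.radians(-90.8))
E
```

```text
[ 0.50419822 -0.33064741  0.15946588] 0.0032808240483423656 [-0.6451893  -0.34113964 -0.38777224] [ 0.45  0.84  0.16  1.47 -0.16  0.84 -0.91]
top [385. 176.] [374 166  23  22 382] [[ 0.621 -0.191  0.105]]
top [552. 396.] [ 526  358   55   77 2170] [[ 0.067 -0.636  0.105]]
side [395.  88.] [ 371   63   48   51 1868] [[ 0.548 -1.125  0.097]]
side [348. 186.] [339 178  19  16 252] [[ 0.502 -0.338  0.097]]
side [385. 192.] [376 184  19  17 255] [[ 0.396 -0.345  0.097]]
side [289. 204.] [279 196  20  18 293] [[ 0.623 -0.192  0.097]]
  dp [-3.7, 7.9, 40.7] dr [-0.02, -0.06, 0.56]
  dp [-3.7, 7.9, 40.7] dr [0.09, -0.03, -179.44]
```

Emit:
step_arm(series=[{"dr": [0,0,0.5],"dp": [-3.7,7.5,15],"gripper": 255},{"dr": [0,0,0.5],"dp": [-3.7,7.5,35],"gripper": 255},{"dr": [0,0,0.5],"dp": [-3.7,7.5,48],"gripper": 255},{"dr": [0,0,0.5],"dp": [-3.7,7.5,52],"gripper": 255},{"dr": [0,0,0.5],"dp": [-3.7,7.5,54],"gripper": 255},{"dr": [0,0,0.5],"dp": [-3.7,7.5,56],"gripper": 255},{"dr": [0,0,0.5],"dp": [-3.7,7.5,57],"gripper": 255},{"dr": [0,0,0.5],"dp": [-3.7,7.5,58],"gripper": 255}])

```text
clock: 10.75
eef_pos: [0.5007, -0.3386, 0.1034]
orientation: [3.141, -0.023, 0.002]
wrist_force: [-0.9, 2.4, 6.4]
width: -0.003
gripper_force: 3.5
```

Emit:
step_arm(series=[{"dr": [0,0,0],"dp": [0,0,1],"gripper": 255},{"dr": [0,0,0],"dp": [0,0,2],"gripper": 255},{"dr": [0,0,0],"dp": [0,0,3],"gripper": 255},{"dr": [0,0,0],"dp": [0,0,3],"gripper": 255},{"dr": [0,0,0],"dp": [0,0,3],"gripper": 255}])

```text
clock: 11.25
eef_pos: [0.5007, -0.3387, 0.1002]
orientation: [3.141, -0.023, 0.002]
wrist_force: [-1.9, 2.1, 7.8]
width: 0.004
gripper_force: 3.8
```

Emit:
step_arm(series=[{"dr": [0,0,0],"dp": [0,0,1],"gripper": 255},{"dr": [0,0,0],"dp": [0,0,2],"gripper": 255},{"dr": [0,0,0],"dp": [0,0,2],"gripper": 255},{"dr": [0,0,0],"dp": [0,0,2],"gripper": 255}])

```text
clock: 11.65
eef_pos: [0.5012, -0.339, 0.0999]
orientation: [3.14, -0.023, 0.005]
wrist_force: [-5.6, 6.0, 35.2]
width: 0.003
gripper_force: 17.7
```

Emit:
step_arm(series=[{"dr": [0,0,0],"dp": [0,0,-15],"gripper": 255},{"dr": [0,0,0],"dp": [0,0,-40],"gripper": 0},{"dr": [0,0,0],"dp": [0,0,-40],"gripper": 0},{"dr": [0,0,0],"dp": [0,0,-40],"gripper": 0},{"dr": [0,0,0],"dp": [0,0,-40],"gripper": 0},{"dr": [0,0,0],"dp": [0,0,-40],"gripper": 0}])

```text
clock: 12.25
eef_pos: [0.5, -0.3386, 0.1366]
orientation: [-3.141, 0.024, 0.001]
wrist_force: [0.4, 0.2, -0.3]
width: 0.847
gripper_force: 0.0
```

```bash
python3 - <<'E'
from h import *
s=sense();print(s["eef_pos"],s["width"],s["wrist_force"])
a=eyes.get_image("top");b=eyes.get_image("side")
for im,n,z in((a,"top",.105),(b,"side",.092)):
    for c,st in blob(im,"blue"): print(n,np.round(c),st,at_z(im,[c],z).round(3))
go([.5015,-.338,.063],np.radians(-90.8))
E
```

```text
[ 0.49997092 -0.33864485  0.13663301] 0.8469969104789264 [ 0.36892794  0.23277269 -0.25104564]
top [385. 176.] [374 166  23  22 381] [[ 0.621 -0.191  0.105]]
top [553. 396.] [ 526  358   55   78 2194] [[ 0.066 -0.637  0.105]]
side [397.  90.] [ 373   64   46   50 1628] [[ 0.539 -1.124  0.092]]
side [348. 188.] [339 180  19  16 249] [[ 0.502 -0.335  0.092]]
side [385. 192.] [376 184  19  17 252] [[ 0.397 -0.352  0.092]]
side [289. 204.] [279 196  20  18 293] [[ 0.626 -0.198  0.092]]
  dp [1.6, -0.7, 73.7] dr [-0.02, 0.03, -0.07]
  dp [1.6, -0.7, 73.7] dr [0.05, 0.04, 179.93]
```

Emit:
step_arm(series=[{"dr": [0,0,0],"dp": [1.5,0,15],"gripper": 0},{"dr": [0,0,0],"dp": [1.5,0,40],"gripper": 0},{"dr": [0,0,0],"dp": [1.5,0,63],"gripper": 0},{"dr": [0,0,0],"dp": [1.5,0,73],"gripper": 0},{"dr": [0,0,0],"dp": [1.5,0,73],"gripper": 255},{"dr": [0,0,0],"dp": [1.5,0,73],"gripper": 255},{"dr": [0,0,0],"dp": [1.5,0,73],"gripper": 255},{"dr": [0,0,0],"dp": [1.5,0,73],"gripper": 255},{"dr": [0,0,0],"dp": [1.5,0,73],"gripper": 255},{"dr": [0,0,0],"dp": [1.5,0,73],"gripper": 255}], newtons=45)

```text
clock: 13.35
eef_pos: [0.502, -0.339, 0.0651]
orientation: [3.141, -0.024, 0.002]
wrist_force: [-1.3, 1.9, 7.9]
width: 0.605
gripper_force: 47.2
```

Emit:
step_arm(series=[{"dr": [0,0,0],"dp": [0,0,-10],"gripper": 255},{"dr": [0,0,0],"dp": [0,0,-40],"gripper": 255},{"dr": [0,0,0],"dp": [0,0,-80],"gripper": 255},{"dr": [0,0,0],"dp": [0,0,-125],"gripper": 255},{"dr": [0,0,0],"dp": [0,0,-170],"gripper": 255},{"dr": [0,0,0],"dp": [0,0,-205],"gripper": 255},{"dr": [0,0,0],"dp": [0,0,-225],"gripper": 255},{"dr": [0,0,0],"dp": [0,0,-230],"gripper": 255}])

```text
clock: 14.15
eef_pos: [0.5019, -0.3392, 0.2969]
orientation: [3.139, -0.024, 0.005]
wrist_force: [-0.6, 0.5, -2.2]
width: 0.61
gripper_force: 47.6
```

```bash
python3 - <<'E'
from h import *
s=sense();print(s["eef_pos"],s["width"],s["gripper_force"],s["wrist_force"])
go([.419,.2955,.29],np.radians(-90.8))
b=eyes.get_image("side");t=eyes.get_image("top")
# hung bin check overlay
z=.115;bx=np.array([np.cos(np.radians(89.2)),np.sin(np.radians(89.2))]);by=np.array([-bx[1],bx[0]]);o=np.array([.4583,.296])
P=lambda x,y,zz:[*(o+x*bx+y*by),z+zz]
def ov(im):
    img=cv2.resize(im["color"][:,:,::-1],None,fx=3,fy=3,interpolation=cv2.INTER_CUBIC)
    def line(p,q,c):
        u=np.round(proj(im,[p,q])*3+1).astype(int);cv2.line(img,tuple(map(int,u[0])),tuple(map(int,u[1])),c,1)
    line(P(-.05,-.14,.045),P(-.05,.14,.045),(0,0,255));line(P(-.05,.14,.045),P(.05,.14,.045),(0,0,255));line(P(-.05,-.14,.045),P(.05,-.14,.045),(0,0,255))
    line(P(.046,-.14,.06),P(.046,.14,.06),(0,255,0))
    for q in(-.006,.006): line(P(.035,q,.1),P(-.035,q,.1),(255,0,255))
    return img
A=ov(t)[440:940,360:760];B=ov(b)[860:1360,480:880]
cv2.imwrite("pics/c9.png",np.hstack([A,B]))
E
```

```text
[ 0.50185855 -0.33919311  0.29691661] 0.6097238839676561 47.64344036579132 [-0.64926317  0.48251247 -2.18004313]
  dp [-92.6, -633.4, 5.4] dr [0.11, -0.18, -0.08]
  dp [-92.6, -633.4, 5.4] dr [-0.28, -0.18, 179.92]
```

View pics/c9.png

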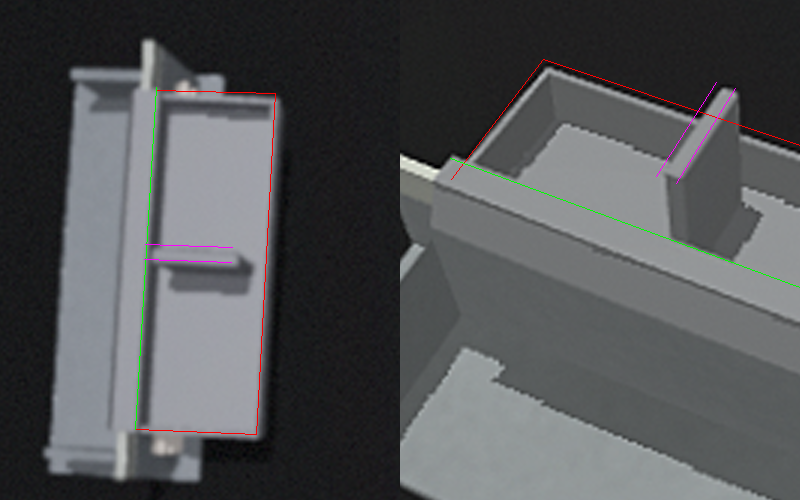

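The bin hangs fully hooked at both ends, with only the small forward droop the slot allows. It sits about 4 mm toward -x of my estimate. I'll carry the first jar over.

Emit:
step_arm(series=[{"dr": [0,0,0],"dp": [-3,-20,0],"gripper": 255},{"dr": [0,0,0],"dp": [-9,-60,0],"gripper": 255},{"dr": [0,0,0],"dp": [-16,-106,1],"gripper": 255},{"dr": [0,0,0],"dp": [-24,-154,2],"gripper": 255},{"dr": [0,0,0],"dp": [-31,-202,2],"gripper": 255},{"dr": [0,0,0],"dp": [-38,-250,3],"gripper": 255},{"dr": [0,0,0],"dp": [-46,-298,3],"gripper": 255},{"dr": [0,0,0],"dp": [-53,-346,4],"gripper": 255},{"dr": [0,0,0],"dp": [-60,-394,4],"gripper": 255},{"dr": [0,0,0],"dp": [-67,-442,5],"gripper": 255},{"dr": [0,0,0],"dp": [-75,-490,5],"gripper": 255},{"dr": [0,0,0],"dp": [-82,-535,5],"gripper": 255}])

```text
clock: 15.45
eef_pos: [0.4265, 0.1993, 0.2881]
orientation: [3.141, -0.023, -0.003]
wrist_force: [1.5, -0.6, -0.9]
width: 0.606
gripper_force: 47.9
```

Emit:
step_arm(series=[{"dr": [0,0,0],"dp": [-6,-40,0],"gripper": 255},{"dr": [0,0,0],"dp": [-12,-75,0],"gripper": 255},{"dr": [0,0,0],"dp": [-14,-93,0],"gripper": 255},{"dr": [0,0,0],"dp": [-14,-98,0],"gripper": 255},{"dr": [0,0,0],"dp": [-14,-98,0],"gripper": 255},{"dr": [0,0,0],"dp": [-14,-98,0],"gripper": 255}])

```text
clock: 16.05
eef_pos: [0.4155, 0.2943, 0.2888]
orientation: [3.141, -0.026, -0.001]
wrist_force: [-0.1, 0.2, -0.8]
width: 0.603
gripper_force: 48.0
```

```bash
python3 - <<'E'
from h import *
s=sense();print(s["eef_pos"],s["width"],s["gripper_force"],s["wrist_force"],s["orientation"])
go([.415,.295,.187],np.radians(-90.8))
E
```

```text
[0.41546007 0.29429198 0.28883078] 0.6030390695609662 48.03442418575287 [-0.10672772  0.23264583 -0.81999316] [ 3.14063493e+00 -2.59404841e-02 -6.02103604e-04]
  dp [-0.4, -0.8, 101.8] dr [0.05, 0.02, -0.15]
  dp [-0.4, -0.8, 101.8] dr [0.03, -0.08, 179.85]
```

Emit:
step_arm(series=[{"dr": [0,0,0],"dp": [0,0,20],"gripper": 255},{"dr": [0,0,0],"dp": [0,0,50],"gripper": 255},{"dr": [0,0,0],"dp": [0,0,75],"gripper": 255},{"dr": [0,0,0],"dp": [0,0,92],"gripper": 255},{"dr": [0,0,0],"dp": [0,0,99],"gripper": 255},{"dr": [0,0,0],"dp": [0,0,102],"gripper": 255},{"dr": [0,0,0],"dp": [0,0,102],"gripper": 255}])

```text
clock: 16.75
eef_pos: [0.4155, 0.2952, 0.1876]
orientation: [-3.141, 0.025, -0.001]
wrist_force: [0.0, 0.1, -2.2]
width: 0.606
gripper_force: 48.0
```

Emit:
step_arm(series=[{"dr": [0,0,0],"dp": [0,0,1],"gripper": 255},{"dr": [0,0,0],"dp": [0,0,2],"gripper": 255},{"dr": [0,0,0],"dp": [0,0,2],"gripper": 255}])

```text
clock: 17.05
eef_pos: [0.4153, 0.2956, 0.1854]
orientation: [-3.141, 0.024, -0.0]
wrist_force: [0.6, 0.0, -1.2]
width: 0.605
gripper_force: 48.0
```

Emit:
step_arm(series=[{"dr": [0,0,0],"dp": [0,0,1],"gripper": 255},{"dr": [0,0,0],"dp": [0,0,2],"gripper": 255},{"dr": [0,0,0],"dp": [0,0,2],"gripper": 255}])

```text
clock: 17.35
eef_pos: [0.4152, 0.2955, 0.1831]
orientation: [3.141, -0.024, -0.0]
wrist_force: [-0.4, 0.2, -0.4]
width: 0.609
gripper_force: 48.0
```

Emit:
step_arm(series=[{"dr": [0,0,0],"dp": [0,0,1],"gripper": 255},{"dr": [0,0,0],"dp": [0,0,1],"gripper": 255}])

```text
clock: 17.55
eef_pos: [0.4152, 0.2955, 0.1821]
orientation: [3.141, -0.024, -0.0]
wrist_force: [-0.7, 1.0, -2.6]
width: 0.61
gripper_force: 48.0
```

Emit:
step_arm(series=[{"dr": [0,0,0],"dp": [0,0,1],"gripper": 255},{"dr": [0,0,0],"dp": [0,0,1],"gripper": 255}])

```text
clock: 17.75
eef_pos: [0.4153, 0.2955, 0.1812]
orientation: [-3.141, 0.024, -0.0]
wrist_force: [-0.7, 0.2, -0.1]
width: 0.605
gripper_force: 48.3
```

Emit:
step_arm(series=[{"dr": [0,0,0],"dp": [0,0,1],"gripper": 255},{"dr": [0,0,0],"dp": [0,0,1],"gripper": 255}])

```text
clock: 17.95
eef_pos: [0.4157, 0.2954, 0.1808]
orientation: [-3.141, 0.025, -0.002]
wrist_force: [-0.6, -3.6, 13.1]
width: 0.604
gripper_force: 49.5
```

Emit:
step_arm(series=[{"dr": [0,0,0],"dp": [0,0,0],"gripper": 80},{"dr": [0,0,0],"dp": [0,0,0],"gripper": 20},{"dr": [0,0,0],"dp": [0,0,0],"gripper": 0},{"dr": [0,0,0],"dp": [0,0,0],"gripper": 0},{"dr": [0,0,0],"dp": [0,0,-15],"gripper": 0},{"dr": [0,0,0],"dp": [0,0,-45],"gripper": 0},{"dr": [0,0,0],"dp": [0,0,-80],"gripper": 0},{"dr": [0,0,0],"dp": [0,10,-110],"gripper": 0},{"dr": [0,0,0],"dp": [0,50,-115],"gripper": 255},{"dr": [0,0,0],"dp": [0,95,-115],"gripper": 255},{"dr": [0,0,0],"dp": [0,140,-115],"gripper": 255},{"dr": [0,0,0],"dp": [0,185,-115],"gripper": 255}])

```text
clock: 19.15
eef_pos: [0.412, 0.109, 0.2953]
orientation: [-3.141, 0.023, -0.001]
wrist_force: [0.8, 0.1, -0.8]
width: 0.335
gripper_force: 0.0
```

```bash
python3 - <<'E'
from h import *
s=sense();print(s["eef_pos"],s["width"],s["gripper_force"],s["wrist_force"])
a=eyes.get_image("top");b=eyes.get_image("side")
for im,n,z in((a,"top",.105),(b,"side",.097)):
    for c,st in blob(im,"blue"): print(n,np.round(c),st,at_z(im,[c],z).round(3))
A=cv2.resize(a["color"][140:330,120:270],None,fx=2.6,fy=2.6,interpolation=cv2.INTER_CUBIC)[:,:,::-1]
B=cv2.resize(b["color"][260:450,130:285],None,fx=2.6,fy=2.6,interpolation=cv2.INTER_CUBIC)[:,:,::-1]
cv2.imwrite("pics/c10.png",np.hstack([A,B]))
go([.6225,-.191,.16],np.radians(-90.8))
E
```

```text
[0.41203119 0.10899201 0.29528473] 0.3348018082390392 0.0 [ 0.76846378  0.08414324 -0.76545634]
top [385. 176.] [374 166  23  22 382] [[ 0.621 -0.191  0.105]]
top [183. 250.] [175 239  16  23 299] [[0.42  0.321 0.105]]
top [446. 267.] [435 256  22  23 388] [[ 0.393 -0.347  0.105]]
top [553. 397.] [ 526  358   55   77 2244] [[ 0.065 -0.637  0.105]]
side [395.  89.] [ 372   64   47   50 1793] [[ 0.544 -1.119  0.097]]
side [385. 192.] [376 184  19  17 255] [[ 0.396 -0.345  0.097]]
side [289. 204.] [279 196  20  18 293] [[ 0.623 -0.192  0.097]]
side [284. 339.] [269 323  32  33 872] [[0.453 0.217 0.097]]
  dp [216.5, 291.8, 136.1] dr [0.07, -0.04, -0.46]
  dp [216.5, 291.8, 136.1] dr [-0.06, -0.11, 179.54]
```

View pics/c10.png

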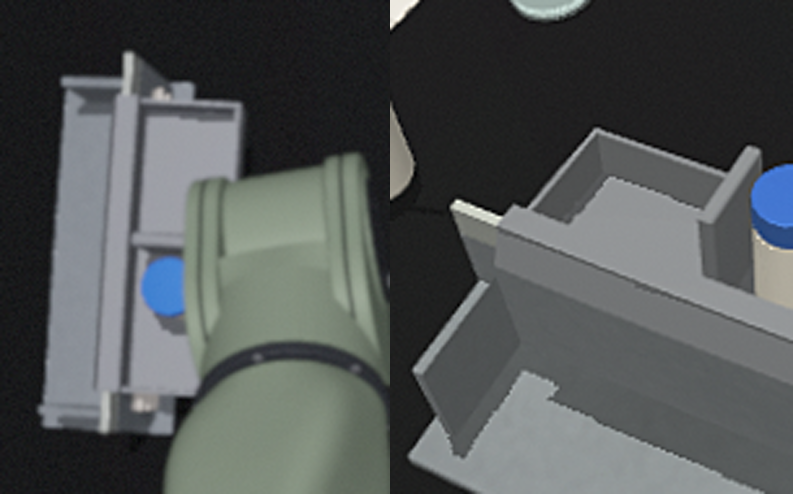

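Emit:
step_arm(series=[{"dr": [0,0,0],"dp": [18,25,0],"gripper": 255},{"dr": [0,0,0],"dp": [45,60,0],"gripper": 255},{"dr": [0,0,0],"dp": [72,97,10],"gripper": 255},{"dr": [0,0,0],"dp": [99,134,25],"gripper": 255},{"dr": [0,0,0],"dp": [126,170,45],"gripper": 255},{"dr": [0,0,0],"dp": [153,206,65],"gripper": 255},{"dr": [0,0,0],"dp": [180,243,90],"gripper": 255},{"dr": [0,0,0],"dp": [203,274,115],"gripper": 255},{"dr": [0,0,0],"dp": [216.5,292,136],"gripper": 255},{"dr": [0,0,0],"dp": [216.5,292,136],"gripper": 255},{"dr": [0,0,0],"dp": [216.5,292,136],"gripper": 255}])

```text
clock: 20.35
eef_pos: [0.6243, -0.1843, 0.1587]
orientation: [-3.141, 0.024, 0.001]
wrist_force: [0.1, 0.2, -0.8]
width: -0.001
gripper_force: 0.0
```

```bash
python3 - <<'E'
from h import *
s=sense();print(s["eef_pos"],s["width"])
b=eyes.get_image("side")
for c,st in blob(b,"blue"): print(np.round(c),st,at_z(b,[c],.097).round(3))
go([.6225,-.1915,.11],np.radians(-90.8))
E
```

```text
[ 0.62428679 -0.18428302  0.15870743] -0.0014238881503034332
[388.  99.] [371  81  39  33 837] [[ 0.549 -1.002  0.097]]
[385. 192.] [376 184  19  17 256] [[ 0.396 -0.345  0.097]]
[289. 204.] [279 196  20  18 292] [[ 0.623 -0.191  0.097]]
[284. 339.] [269 323  32  33 872] [[0.453 0.217 0.097]]
  dp [-1.9, 7.7, 49.6] dr [-0.03, -0.02, -0.04]
  dp [-1.9, 7.7, 49.6] dr [-0.03, 0.05, 179.96]
```

Emit:
step_arm(series=[{"dr": [0,0,0],"dp": [-1.9,7.5,15],"gripper": 255},{"dr": [0,0,0],"dp": [-1.9,7.5,35],"gripper": 255},{"dr": [0,0,0],"dp": [-1.9,7.5,48],"gripper": 255},{"dr": [0,0,0],"dp": [-1.9,7.5,52],"gripper": 255},{"dr": [0,0,0],"dp": [-1.9,7.5,54],"gripper": 255},{"dr": [0,0,0],"dp": [-1.9,7.5,56],"gripper": 255},{"dr": [0,0,0],"dp": [-1.9,7.5,58],"gripper": 255},{"dr": [0,0,0],"dp": [-1.9,7.5,59],"gripper": 255},{"dr": [0,0,0],"dp": [-1.9,7.5,60],"gripper": 255},{"dr": [0,0,0],"dp": [-1.9,7.5,61],"gripper": 255},{"dr": [0,0,0],"dp": [-1.9,7.5,61],"gripper": 255}])

```text
clock: 21.5
eef_pos: [0.6232, -0.1917, 0.1002]
orientation: [3.141, -0.023, 0.004]
wrist_force: [-3.8, 1.8, 14.9]
width: 0.003
gripper_force: 7.3
```

Emit:
step_arm(series=[{"dr": [0,0,0],"dp": [0,0,0.7],"gripper": 255},{"dr": [0,0,0],"dp": [0,0,1.2],"gripper": 255},{"dr": [0,0,0],"dp": [0,0,1.2],"gripper": 255},{"dr": [0,0,0],"dp": [0,0,1.2],"gripper": 255}])

```text
clock: 21.9
eef_pos: [0.6236, -0.1919, 0.1001]
orientation: [3.141, -0.023, 0.006]
wrist_force: [-5.4, 3.7, 29.4]
width: -0.001
gripper_force: 14.8
```

Emit:
step_arm(series=[{"dr": [0,0,0],"dp": [0,0,-15],"gripper": 255},{"dr": [0,0,0],"dp": [0,0,-40],"gripper": 0},{"dr": [0,0,0],"dp": [0,0,-40],"gripper": 0},{"dr": [0,0,0],"dp": [0,0,-40],"gripper": 0},{"dr": [0,0,0],"dp": [0,0,-40],"gripper": 0},{"dr": [0,0,0],"dp": [0,0,-40],"gripper": 0}])

```text
clock: 22.5
eef_pos: [0.6223, -0.192, 0.1365]
orientation: [-3.141, 0.024, 0.001]
wrist_force: [0.9, 0.2, -0.2]
width: 0.847
gripper_force: 0.0
```

```bash
python3 - <<'E'
from h import *
s=sense();print(s["eef_pos"],s["width"])
b=eyes.get_image("side")
for c,st in blob(b,"blue"): print(np.round(c),st,at_z(b,[c],.091).round(3))
go([.6225,-.1915,.063],np.radians(-90.8))
E
```

```text
[ 0.62227331 -0.19199963  0.13652276] 0.8471375874724111
[386. 101.] [371  85  37  29 645] [[ 0.552 -0.994  0.091]]
[385. 192.] [376 184  19  17 255] [[ 0.397 -0.354  0.091]]
[289. 207.] [279 198  20  18 286] [[ 0.622 -0.19   0.091]]
[284. 339.] [269 323  32  33 872] [[0.455 0.213 0.091]]
  dp [0.3, -0.5, 73.5] dr [-0.02, 0.04, -0.07]
  dp [0.3, -0.5, 73.5] dr [0.07, 0.02, 179.93]
```

Emit:
step_arm(series=[{"dr": [0,0,0],"dp": [0,0,15],"gripper": 0},{"dr": [0,0,0],"dp": [0,0,40],"gripper": 0},{"dr": [0,0,0],"dp": [0,0,63],"gripper": 0},{"dr": [0,0,0],"dp": [0,0,73],"gripper": 0},{"dr": [0,0,0],"dp": [0,0,73],"gripper": 255},{"dr": [0,0,0],"dp": [0,0,73],"gripper": 255},{"dr": [0,0,0],"dp": [0,0,73],"gripper": 255},{"dr": [0,0,0],"dp": [0,0,73],"gripper": 255},{"dr": [0,0,0],"dp": [0,0,73],"gripper": 255},{"dr": [0,0,0],"dp": [0,0,73],"gripper": 255}], newtons=45)

```text
clock: 23.55
eef_pos: [0.6231, -0.1921, 0.0652]
orientation: [3.141, -0.024, 0.003]
wrist_force: [-1.4, 1.3, 7.9]
width: 0.609
gripper_force: 46.8
```

Emit:
step_arm(series=[{"dr": [0,0,0],"dp": [0,0,-10],"gripper": 255},{"dr": [0,0,0],"dp": [0,0,-40],"gripper": 255},{"dr": [0,0,0],"dp": [0,0,-80],"gripper": 255},{"dr": [0,0,0],"dp": [0,0,-125],"gripper": 255},{"dr": [0,0,0],"dp": [0,0,-170],"gripper": 255},{"dr": [0,0,0],"dp": [0,0,-205],"gripper": 255},{"dr": [0,0,0],"dp": [0,0,-225],"gripper": 255},{"dr": [0,0,0],"dp": [0,0,-230],"gripper": 255},{"dr": [0,0,0],"dp": [0,0,-230],"gripper": 255}])

```text
clock: 24.45
eef_pos: [0.6223, -0.1922, 0.2941]
orientation: [3.141, -0.024, 0.001]
wrist_force: [0.3, 0.3, -2.8]
width: 0.61
gripper_force: 47.7
```

```bash
python3 - <<'E'
from h import *
s=sense();print(s["eef_pos"],s["width"],s["gripper_force"],s["wrist_force"])
go([.493,.2955,.29],np.radians(-90.8))
E
```

```text
[ 0.62233593 -0.19219244  0.29413878] 0.6102846761406835 47.654167609725846 [ 0.34545656  0.29067546 -2.79021416]
  dp [-136.8, -485.7, 4.1] dr [0.0, -0.02, -0.08]
  dp [-136.8, -485.7, 4.1] dr [-0.03, -0.0, 179.92]
```

```bash
python3 - <<'E'
from h import *
a=eyes.get_image("top")
print(at_z(a,[[185,232.7],[185,231]],.212).round(4))
# c9: end walls inner top edges at z~.16 (top end row, bottom end row)
print(at_z(a,[[(360+215)/3,(440+94)/3],[(360+200)/3,(440+436)/3]],.158).round(4))
E
```

```text
[[0.454  0.2898 0.212 ]
 [0.4581 0.29   0.212 ]]
[[0.596  0.2937 0.158 ]
 [0.3139 0.2935 0.158 ]]
```

Emit:
step_arm(series=[{"dr": [0,0,0],"dp": [-5,-18,0],"gripper": 255},{"dr": [0,0,0],"dp": [-16,-56,0],"gripper": 255},{"dr": [0,0,0],"dp": [-29,-103,1],"gripper": 255},{"dr": [0,0,0],"dp": [-42,-150,2],"gripper": 255},{"dr": [0,0,0],"dp": [-55,-197,2],"gripper": 255},{"dr": [0,0,0],"dp": [-68,-244,3],"gripper": 255},{"dr": [0,0,0],"dp": [-82,-291,3],"gripper": 255},{"dr": [0,0,0],"dp": [-95,-338,4],"gripper": 255},{"dr": [0,0,0],"dp": [-108,-385,4],"gripper": 255},{"dr": [0,0,0],"dp": [-121,-430,4],"gripper": 255},{"dr": [0,0,0],"dp": [-131,-465,4],"gripper": 255},{"dr": [0,0,0],"dp": [-137,-486,4],"gripper": 255}])

```text
clock: 25.7
eef_pos: [0.491, 0.2987, 0.2885]
orientation: [3.141, -0.019, -0.004]
wrist_force: [1.5, -0.7, -1.9]
width: 0.605
gripper_force: 47.6
```

Emit:
step_arm(series=[{"dr": [0,0,0],"dp": [0,0,0],"gripper": 255},{"dr": [0,0,0],"dp": [0,0,0],"gripper": 255},{"dr": [0,0,0],"dp": [0,0,0],"gripper": 255}])

```text
clock: 26.0
eef_pos: [0.4931, 0.2947, 0.2895]
orientation: [3.141, -0.026, -0.001]
wrist_force: [1.4, -0.2, -2.0]
width: 0.608
gripper_force: 47.9
```

```bash
python3 - <<'E'
from h import *
s=sense();print(s["eef_pos"],s["width"],s["gripper_force"],s["wrist_force"])
go([.493,.2955,.187],np.radians(-90.8))
a=eyes.get_image("top");b=eyes.get_image("side")
cv2.imwrite("pics/c11.png",cv2.resize(b["color"][260:460,130:370],None,fx=2.8,fy=2.8,interpolation=cv2.INTER_CUBIC)[:,:,::-1])
E
```

```text
[0.49312574 0.29467499 0.28948184] 0.6084395037926021 47.89956822496606 [ 1.39648941 -0.24763182 -1.97106026]
  dp [-0.1, -0.9, 102.5] dr [0.05, 0.03, -0.15]
  dp [-0.1, -0.9, 102.5] dr [0.04, -0.08, 179.85]
```

View pics/c11.png

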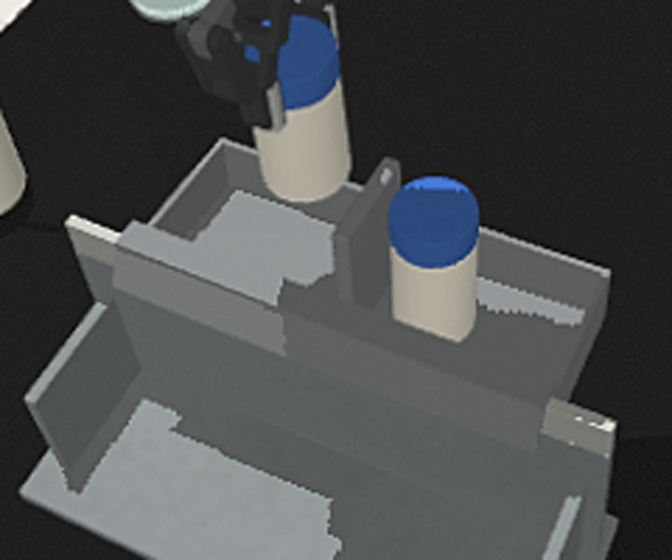

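Emit:
step_arm(series=[{"dr": [0,0,0],"dp": [3,-1,20],"gripper": 255},{"dr": [0,0,0],"dp": [3,-1,50],"gripper": 255},{"dr": [0,0,0],"dp": [3,-1,75],"gripper": 255},{"dr": [0,0,0],"dp": [3,-1,93],"gripper": 255},{"dr": [0,0,0],"dp": [3,-1,102],"gripper": 255},{"dr": [0,0,0],"dp": [3,-1,105],"gripper": 255},{"dr": [0,0,0],"dp": [3,-1,107],"gripper": 255},{"dr": [0,0,0],"dp": [3,-1,107],"gripper": 255}])

```text
clock: 26.9
eef_pos: [0.4961, 0.2969, 0.1835]
orientation: [-3.141, 0.024, -0.001]
wrist_force: [-0.0, -0.2, -2.2]
width: 0.608
gripper_force: 47.9
```

Emit:
step_arm(series=[{"dr": [0,0,0],"dp": [0,0,1],"gripper": 255},{"dr": [0,0,0],"dp": [0,0,1],"gripper": 255}])

```text
clock: 27.1
eef_pos: [0.496, 0.2969, 0.1823]
orientation: [-3.141, 0.024, -0.001]
wrist_force: [-0.5, -0.4, -1.3]
width: 0.607
gripper_force: 47.9
```

Emit:
step_arm(series=[{"dr": [0,0,0],"dp": [0,0,1],"gripper": 255},{"dr": [0,0,0],"dp": [0,0,1],"gripper": 255}])

```text
clock: 27.3
eef_pos: [0.496, 0.2968, 0.1811]
orientation: [-3.141, 0.024, -0.001]
wrist_force: [-0.0, -0.3, 0.0]
width: 0.61
gripper_force: 48.0
```

Emit:
step_arm(series=[{"dr": [0,0,0],"dp": [0,0,0.7],"gripper": 255},{"dr": [0,0,0],"dp": [0,0,0.7],"gripper": 255}])

```text
clock: 27.5
eef_pos: [0.4963, 0.2967, 0.1809]
orientation: [-3.141, 0.024, -0.002]
wrist_force: [-0.4, -1.8, 8.4]
width: 0.609
gripper_force: 49.0
```

Contact. I'll release, retreat and head for the last jar.

Emit:
step_arm(series=[{"dr": [0,0,0],"dp": [0,0,0],"gripper": 80},{"dr": [0,0,0],"dp": [0,0,0],"gripper": 20},{"dr": [0,0,0],"dp": [0,0,0],"gripper": 0},{"dr": [0,0,0],"dp": [0,0,0],"gripper": 0},{"dr": [0,0,0],"dp": [0,0,-15],"gripper": 0},{"dr": [0,0,0],"dp": [0,0,-45],"gripper": 0},{"dr": [0,0,0],"dp": [0,0,-80],"gripper": 0},{"dr": [0,0,0],"dp": [0,10,-110],"gripper": 0},{"dr": [0,0,0],"dp": [0,50,-115],"gripper": 255},{"dr": [0,0,0],"dp": [0,95,-115],"gripper": 255},{"dr": [0,0,0],"dp": [0,140,-115],"gripper": 255},{"dr": [0,0,0],"dp": [0,185,-115],"gripper": 255}])

```text
clock: 28.7
eef_pos: [0.4927, 0.1102, 0.2954]
orientation: [-3.141, 0.023, -0.0]
wrist_force: [1.2, -0.0, -0.1]
width: 0.333
gripper_force: 0.0
```

```bash
python3 - <<'E'
from h import *
s=sense();print(s["eef_pos"],s["width"],s["gripper_force"],s["wrist_force"])
a=eyes.get_image("top");b=eyes.get_image("side")
for im,n,z in((a,"top",.105),(b,"side",.097)):
    for c,st in blob(im,"blue"): print(n,np.round(c),st,at_z(im,[c],z).round(3))
for c,st in blob(a,"yellow"): print(np.round(c),st,at_z(a,[c],.1).round(3))
go([.3945,-.346,.16],np.radians(-45))
E
```

```text
[0.49269882 0.1102258  0.29538078] 0.3331089392001121 0.0 [ 1.22359357 -0.01464306 -0.14467   ]
top [184. 217.] [175 206  19  22 324] [[0.506 0.321 0.105]]
top [184. 249.] [175 239  21  23 356] [[0.422 0.318 0.105]]
top [446. 267.] [435 256  22  23 387] [[ 0.393 -0.348  0.105]]
top [552. 396.] [ 526  358   55   77 2223] [[ 0.066 -0.636  0.105]]
side [395.  88.] [ 372   63   47   51 1902] [[ 0.55  -1.129  0.097]]
side [385. 192.] [376 184  19  17 256] [[ 0.396 -0.345  0.097]]
side [241. 325.] [225 310  32  32 812] [[0.547 0.219 0.097]]
side [284. 339.] [269 323  32  33 872] [[0.453 0.217 0.097]]
[407. 268.] [393 257  27  23 490] [[ 0.387 -0.248  0.1  ]]
[478. 269.] [463 257  31  23 573] [[ 0.391 -0.433  0.1  ]]
[434. 307.] [420 297  29  23 529] [[ 0.291 -0.32   0.1  ]]
  dp [-88.8, 454.0, 136.6] dr [0.12, -0.01, -46.27]
  dp [-88.8, 454.0, 136.6] dr [-0.01, -0.15, 133.73]
```

Emit:
step_arm(series=[{"dr": [0,0,-3],"dp": [-4,20,0],"gripper": 255},{"dr": [0,0,-7],"dp": [-11,58,0],"gripper": 255},{"dr": [0,0,-11],"dp": [-20,103,0],"gripper": 255},{"dr": [0,0,-15],"dp": [-29,148,5],"gripper": 255},{"dr": [0,0,-20],"dp": [-38,193,10],"gripper": 255},{"dr": [0,0,-25],"dp": [-46,238,20],"gripper": 255},{"dr": [0,0,-30],"dp": [-55,283,35],"gripper": 255},{"dr": [0,0,-35],"dp": [-64,328,50],"gripper": 255},{"dr": [0,0,-39],"dp": [-73,373,70],"gripper": 255},{"dr": [0,0,-43],"dp": [-81,415,95],"gripper": 255},{"dr": [0,0,-46],"dp": [-87,445,120],"gripper": 255},{"dr": [0,0,-46.3],"dp": [-89,454,136],"gripper": 255}])

```text
clock: 30.0
eef_pos: [0.3955, -0.3436, 0.1574]
orientation: [-2.899, -1.21, 0.002]
wrist_force: [0.6, 0.6, -0.0]
width: 0.004
gripper_force: 0.0
```

Emit:
step_arm(series=[{"dr": [0,0,0],"dp": [0,0,0],"gripper": 255},{"dr": [0,0,0],"dp": [0,0,0],"gripper": 255}])

```text
clock: 30.2
eef_pos: [0.3976, -0.34, 0.1597]
orientation: [-2.897, -1.213, -0.001]
wrist_force: [-0.6, 0.7, 0.2]
width: -0.002
gripper_force: 0.0
```

```bash
python3 - <<'E'
from h import *
s=sense();print(s["eef_pos"],s["width"],s["orientation"])
b=eyes.get_image("side");a=eyes.get_image("top")
for im,n,z in((a,"top",.105),(b,"side",.097)):
    for c,st in blob(im,"blue"): print(n,np.round(c),st,at_z(im,[c],z).round(3))
go([.3945,-.3465,.098],np.radians(-45))
E
```

```text
[ 0.39761778 -0.34003609  0.15965502] -0.0021012476030318828 [-2.89747747e+00 -1.21317788e+00 -5.72744601e-04]
top [186. 216.] [175 206  22  22 378] [[0.506 0.318 0.105]]
top [185. 250.] [175 239  22  23 400] [[0.421 0.315 0.105]]
top [440. 263.] [436 257  10  16  93] [[ 0.402 -0.332  0.105]]
top [552. 396.] [ 526  358   55   78 2202] [[ 0.065 -0.636  0.105]]
side [373. 102.] [371  94   5  15  55] [[ 0.593 -0.948  0.097]]
side [385. 192.] [376 185  19  16 254] [[ 0.396 -0.345  0.097]]
side [241. 325.] [225 310  32  32 810] [[0.547 0.219 0.097]]
side [284. 339.] [269 323  32  33 872] [[0.453 0.217 0.097]]
  dp [-7.2, 2.0, 62.3] dr [0.07, -0.03, 0.5]
  dp [-7.2, 2.0, 62.3] dr [0.05, 0.1, -179.5]
```

Emit:
step_arm(series=[{"dr": [0,0,0],"dp": [-7,2,15],"gripper": 255},{"dr": [0,0,0],"dp": [-7,2,35],"gripper": 255},{"dr": [0,0,0],"dp": [-7,2,48],"gripper": 255},{"dr": [0,0,0],"dp": [-7,2,52],"gripper": 255},{"dr": [0,0,0],"dp": [-7,2,54],"gripper": 255},{"dr": [0,0,0],"dp": [-7,2,56],"gripper": 255},{"dr": [0,0,0],"dp": [-7,2,58],"gripper": 255},{"dr": [0,0,0],"dp": [-7,2,60],"gripper": 255},{"dr": [0,0,0],"dp": [-7,2,61],"gripper": 255},{"dr": [0,0,0],"dp": [-7,2,61.5],"gripper": 255},{"dr": [0,0,0],"dp": [-7,2,61.5],"gripper": 255}])

```text
clock: 31.4
eef_pos: [0.3945, -0.347, 0.0999]
orientation: [2.896, 1.213, 0.002]
wrist_force: [-3.4, 4.7, 26.9]
width: 0.002
gripper_force: 13.4
```

Emit:
step_arm(series=[{"dr": [0,0,0],"dp": [0,0,0.2],"gripper": 255},{"dr": [0,0,0],"dp": [0,0,0.2],"gripper": 255},{"dr": [0,0,0],"dp": [0,0,-15],"gripper": 255},{"dr": [0,0,0],"dp": [0,0,-40],"gripper": 0},{"dr": [0,0,0],"dp": [0,0,-40],"gripper": 0},{"dr": [0,0,0],"dp": [0,0,-40],"gripper": 0},{"dr": [0,0,0],"dp": [0,0,-40],"gripper": 0},{"dr": [0,0,0],"dp": [0,0,-40],"gripper": 0}])

```text
clock: 32.2
eef_pos: [0.3935, -0.347, 0.1373]
orientation: [-2.897, -1.213, 0.001]
wrist_force: [0.7, -0.2, -1.8]
width: 0.846
gripper_force: 0.0
```

```bash
python3 - <<'E'
from h import *
s=sense();print(s["eef_pos"],s["width"])
b=eyes.get_image("side")
for c,st in blob(b,"blue"): print(np.round(c),st,at_z(b,[c],.091).round(3))
go([.395,-.3465,.063],np.radians(-45))
E
```

```text
[ 0.39354665 -0.34695679  0.13731848] 0.8464788434455932
[374.  99.] [372  87   7  23  88] [[ 0.601 -0.992  0.091]]
[385. 194.] [376 187  19  16 247] [[ 0.395 -0.344  0.091]]
[241. 325.] [225 310  32  32 811] [[0.55  0.215 0.091]]
[285. 339.] [269 323  32  33 871] [[0.455 0.213 0.091]]
  dp [1.3, 0.8, 74.3] dr [-0.05, 0.0, 0.43]
  dp [1.3, 0.8, 74.3] dr [-0.0, -0.07, -179.57]
```

Emit:
step_arm(series=[{"dr": [0,0,0],"dp": [1,0,15],"gripper": 0},{"dr": [0,0,0],"dp": [1,0,40],"gripper": 0},{"dr": [0,0,0],"dp": [1,0,63],"gripper": 0},{"dr": [0,0,0],"dp": [1,0,74],"gripper": 0},{"dr": [0,0,0],"dp": [1,0,74],"gripper": 255},{"dr": [0,0,0],"dp": [1,0,74],"gripper": 255},{"dr": [0,0,0],"dp": [1,0,74],"gripper": 255},{"dr": [0,0,0],"dp": [1,0,74],"gripper": 255},{"dr": [0,0,0],"dp": [1,0,74],"gripper": 255},{"dr": [0,0,0],"dp": [1,0,74],"gripper": 255}], newtons=45)

```text
clock: 33.25
eef_pos: [0.3949, -0.3469, 0.0647]
orientation: [2.897, 1.212, 0.001]
wrist_force: [1.0, -0.4, 9.4]
width: 0.608
gripper_force: 46.9
```

Emit:
step_arm(series=[{"dr": [0,0,0],"dp": [0,0,-10],"gripper": 255},{"dr": [0,0,0],"dp": [0,0,-40],"gripper": 255},{"dr": [0,0,0],"dp": [0,0,-80],"gripper": 255},{"dr": [0,0,0],"dp": [0,0,-125],"gripper": 255},{"dr": [0,0,0],"dp": [0,0,-170],"gripper": 255},{"dr": [0,0,0],"dp": [0,0,-205],"gripper": 255},{"dr": [0,0,0],"dp": [0,0,-225],"gripper": 255},{"dr": [0,0,0],"dp": [0,0,-230],"gripper": 255},{"dr": [0,0,0],"dp": [0,0,-230],"gripper": 255}])

```text
clock: 34.15
eef_pos: [0.3942, -0.3463, 0.2939]
orientation: [2.898, 1.213, 0.0]
wrist_force: [-0.1, -0.7, -3.1]
width: 0.606
gripper_force: 48.4
```

```bash
python3 - <<'E'
from h import *
s=sense();print(s["eef_pos"],s["width"],s["gripper_force"],s["wrist_force"])
go([.558,.2965,.29],np.radians(-90.8))
E
```

```text
[ 0.3942041  -0.34628698  0.29394676] 0.6058666546448274 48.374340534210205 [-0.09018526 -0.65302215 -3.10693653]
  dp [572.9, -334.4, 3.9] dr [0.01, -0.01, 46.23]
  dp [572.9, -334.4, 3.9] dr [0.01, 0.02, -133.77]
```

Emit:
step_arm(series=[{"dr": [0,0,2],"dp": [17,-10,0],"gripper": 255},{"dr": [0,0,5],"dp": [52,-30,0],"gripper": 255},{"dr": [0,0,8],"dp": [93,-54,0],"gripper": 255},{"dr": [0,0,12],"dp": [134,-78,0],"gripper": 255},{"dr": [0,0,16],"dp": [175,-102,0],"gripper": 255},{"dr": [0,0,20],"dp": [216,-126,0],"gripper": 255},{"dr": [0,0,24],"dp": [257,-150,0],"gripper": 255},{"dr": [0,0,28],"dp": [298,-174,0],"gripper": 255},{"dr": [0,0,32],"dp": [339,-198,0],"gripper": 255},{"dr": [0,0,36],"dp": [380,-222,0],"gripper": 255},{"dr": [0,0,40],"dp": [421,-246,0],"gripper": 255},{"dr": [0,0,43],"dp": [455,-266,0],"gripper": 255}])

```text
clock: 35.35
eef_pos: [0.5237, 0.167, 0.2922]
orientation: [3.14, 0.064, -0.004]
wrist_force: [0.3, -0.7, -2.1]
width: 0.609
gripper_force: 48.4
```

Emit:
step_arm(series=[{"dr": [0,0,0],"dp": [0,0,0],"gripper": 255},{"dr": [0,0,0],"dp": [0,0,0],"gripper": 255}])

```text
clock: 35.55
eef_pos: [0.5236, 0.1647, 0.2922]
orientation: [3.14, 0.069, -0.004]
wrist_force: [0.4, -0.3, -1.8]
width: 0.61
gripper_force: 48.6
```

```bash
python3 - <<'E'
from h import *
s=sense();print(s["eef_pos"],s["width"],s["gripper_force"],s["wrist_force"])
go([.556,.2965,.29],np.radians(-90.8))
E
```

```text
[0.52362164 0.16465432 0.29220183] 0.6101784832948531 48.576200008392334 [ 0.36730361 -0.33413548 -1.84241386]
  dp [38.1, -130.3, 2.0] dr [0.07, 0.14, 3.31]
  dp [38.1, -130.3, 2.0] dr [-0.21, 0.11, -176.69]
```

Emit:
step_arm(series=[{"dr": [0,0,1],"dp": [6,-20,0],"gripper": 255},{"dr": [0,0,2],"dp": [17,-58,0],"gripper": 255},{"dr": [0,0,3.3],"dp": [29,-98,0],"gripper": 255},{"dr": [0,0,3.3],"dp": [36,-124,2],"gripper": 255},{"dr": [0,0,3.3],"dp": [38,-130,2],"gripper": 255},{"dr": [0,0,3.3],"dp": [38,-130,2],"gripper": 255},{"dr": [0,0,3.3],"dp": [38,-130,2],"gripper": 255}])

```text
clock: 36.25
eef_pos: [0.5569, 0.294, 0.2916]
orientation: [3.141, -0.027, -0.0]
wrist_force: [-0.1, 0.6, -2.5]
width: 0.611
gripper_force: 48.7
```

```bash
python3 - <<'E'
from h import *
s=sense();print(s["eef_pos"],s["width"],s["gripper_force"],s["wrist_force"])
go([.556,.2965,.182],np.radians(-90.8))
a=eyes.get_image("top");b=eyes.get_image("side")
A=cv2.resize(a["color"][140:330,120:250],None,fx=2.6,fy=2.6,interpolation=cv2.INTER_CUBIC)[:,:,::-1]
B=cv2.resize(b["color"][250:440,160:330],None,fx=2.6,fy=2.6,interpolation=cv2.INTER_CUBIC)[:,:,::-1]
cv2.imwrite("pics/c12.png",np.hstack([A,B]))
E
```

```text
[0.556929   0.29398785 0.29162119] 0.6106853769350932 48.741534948349 [-0.10887056  0.64261823 -2.48392322]
  dp [-1.0, -2.6, 109.6] dr [0.06, 0.01, -0.18]
  dp [-1.0, -2.6, 109.6] dr [0.02, -0.09, 179.82]
```

View pics/c12.png

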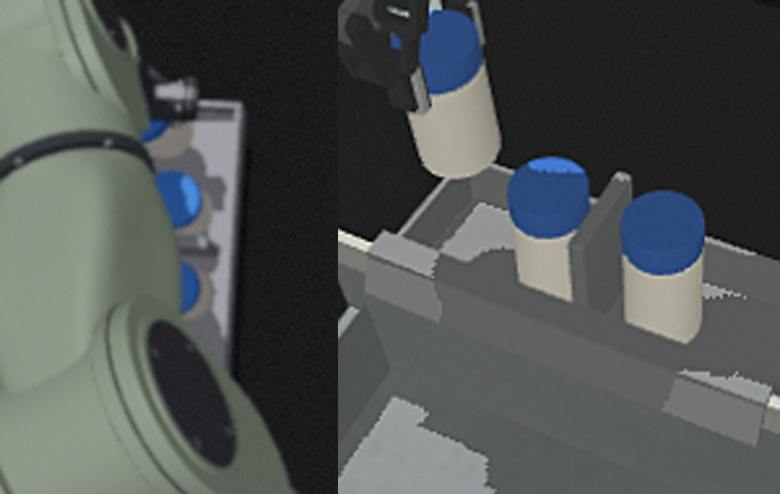

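Emit:
step_arm(series=[{"dr": [0,0,0],"dp": [-1,-2.5,20],"gripper": 255},{"dr": [0,0,0],"dp": [-1,-2.5,50],"gripper": 255},{"dr": [0,0,0],"dp": [-1,-2.5,75],"gripper": 255},{"dr": [0,0,0],"dp": [-1,-2.5,94],"gripper": 255},{"dr": [0,0,0],"dp": [-1,-2.5,104],"gripper": 255},{"dr": [0,0,0],"dp": [-1,-2.5,107],"gripper": 255},{"dr": [0,0,0],"dp": [-1,-2.5,109],"gripper": 255},{"dr": [0,0,0],"dp": [-1,-2.5,109],"gripper": 255}])

```text
clock: 37.15
eef_pos: [0.556, 0.2984, 0.1834]
orientation: [-3.141, 0.024, -0.001]
wrist_force: [0.6, 0.8, -2.6]
width: 0.606
gripper_force: 48.8
```

Emit:
step_arm(series=[{"dr": [0,0,0],"dp": [0,0,1],"gripper": 255},{"dr": [0,0,0],"dp": [0,0,1],"gripper": 255}])

```text
clock: 37.35
eef_pos: [0.5558, 0.2984, 0.1821]
orientation: [-3.141, 0.024, -0.001]
wrist_force: [-0.1, -0.8, -3.1]
width: 0.609
gripper_force: 48.8
```

Emit:
step_arm(series=[{"dr": [0,0,0],"dp": [0,0,0.7],"gripper": 255},{"dr": [0,0,0],"dp": [0,0,0.7],"gripper": 255}])

```text
clock: 37.55
eef_pos: [0.5559, 0.2984, 0.1814]
orientation: [-3.141, 0.024, -0.001]
wrist_force: [0.0, -0.7, 2.3]
width: 0.608
gripper_force: 49.0
```

Contact. I'll release and retreat.

Emit:
step_arm(series=[{"dr": [0,0,0],"dp": [0,0,0.3],"gripper": 80},{"dr": [0,0,0],"dp": [0,0,0.3],"gripper": 20},{"dr": [0,0,0],"dp": [0,0,0.3],"gripper": 0},{"dr": [0,0,0],"dp": [0,0,0.3],"gripper": 0},{"dr": [0,0,0],"dp": [0,0,-15],"gripper": 0},{"dr": [0,0,0],"dp": [0,0,-45],"gripper": 0},{"dr": [0,0,0],"dp": [0,0,-80],"gripper": 0},{"dr": [0,0,0],"dp": [0,10,-110],"gripper": 0},{"dr": [0,0,0],"dp": [-10,50,-115],"gripper": 0},{"dr": [0,0,0],"dp": [-20,95,-115],"gripper": 0},{"dr": [0,0,0],"dp": [-30,140,-115],"gripper": 0},{"dr": [0,0,0],"dp": [-40,185,-115],"gripper": 0}])

```text
clock: 38.75
eef_pos: [0.5121, 0.1124, 0.2963]
orientation: [-3.141, 0.023, -0.001]
wrist_force: [1.8, -0.5, -0.1]
width: 1.002
gripper_force: 0.0
```

Emit:
step_arm(series=[{"dr": [0,0,0],"dp": [-5,45,0],"gripper": 0},{"dr": [0,0,0],"dp": [-10,90,0],"gripper": 0},{"dr": [0,0,0],"dp": [-15,135,0],"gripper": 0},{"dr": [0,0,0],"dp": [-20,180,0],"gripper": 0},{"dr": [0,0,0],"dp": [-20,180,0],"gripper": 0},{"dr": [0,0,0],"dp": [-20,180,0],"gripper": 0}])

```text
clock: 39.35
eef_pos: [0.4901, -0.0662, 0.2961]
orientation: [-3.141, 0.026, -0.0]
wrist_force: [0.7, 0.7, -0.3]
width: 1.002
gripper_force: 0.0
```

```bash
python3 - <<'E'
from h import *
a=eyes.get_image("top");b=eyes.get_image("side")
for im,n in((a,"top"),(b,"side")):
    for c,st in blob(im,"blue",25): print(n,np.round(c),st)
for n in("beaker","reagent"): print(n,[np.round(m["xy"]) for m in eyes.masks_of("top",n)[:1]])
A=cv2.resize(a["color"][140:330,120:250],None,fx=2.6,fy=2.6,interpolation=cv2.INTER_CUBIC)[:,:,::-1]
B=cv2.resize(b["color"][250:440,150:330],None,fx=2.6,fy=2.6,interpolation=cv2.INTER_CUBIC)[:,:,::-1]
cv2.imwrite("pics/c13.png",np.hstack([A,B])[:,:800])
E
```

```text
top [187. 191.] [176 181  23  22 399]
top [186. 216.] [175 205  22  23 386]
top [185. 250.] [175 239  22  23 397]
top [553. 396.] [ 526  358   55   78 2207]
side [394.  88.] [ 372   63   47   51 1904]
side [226. 320.] [ 195  300   62   42 1578]
side [284. 339.] [269 323  32  33 871]
beaker [array([434., 179.])]
reagent [array([377., 222.])]
```

View pics/c13.png

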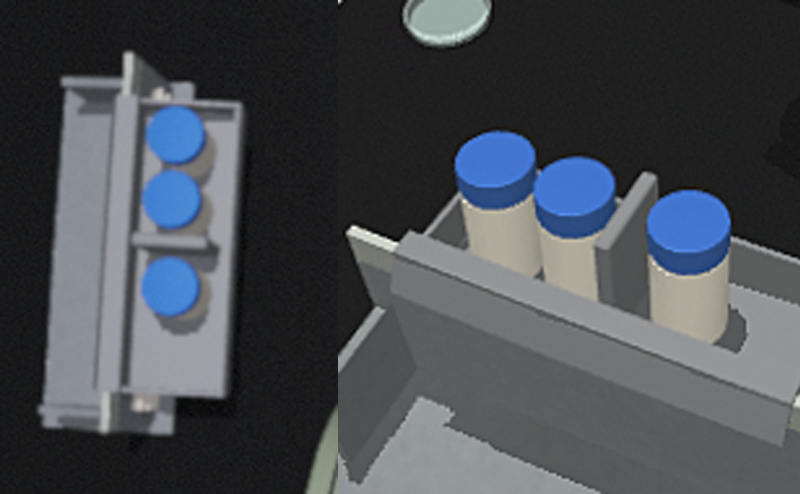

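All three jars stand upright with lids home in the hanging bin. The bottle and beaker haven't moved, and there is no fourth jar.

```bash
python3 -c "
from plant import workorder;print(workorder.finish_job())"
```

```text
the job is handed in; nothing more can be done
None
```

I handed the job in at about 40 s: the bin hangs fully hooked on the rail near the middle of the panel, though drooping forward by an estimated 2–4° as the slot allows. All three jars found have their lids pressed home and stand upright in the bin, and the beaker and red-capped bottle are where they were.

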